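# Open the keyed panel of the dust extractor's control desk

## Robot

A 6-joint arm with a two-finger parallel gripper is mounted at the origin on the work surface. World frame = base frame: x ahead of the robot, y to its left, z up, the work surface at z = 0. Lengths are in m, angles in rad, forces in N, time in s.
With the tool pointing down it reaches from about 0.25 to 0.775 m from the base axis. Payload 4 kg.
Tool frame: the origin (TCP) lies at the very end of the fingers, on their centre line; the grasp point (between the pads) lies 19 mm behind it; y points along the fingers, x is the direction in which the jaws open and shut, and the axes are right-handed (so a half turn about y gives the same grasp; the last joint's range is limited). The gripper opens to 94 mm and grips with 3 to 60 N. Pads are 16 mm wide; open, the fingers measure 119 mm over their backs; the gripper's body (75 mm by 177 mm) begins 78 mm behind the grasp point.
Start: joints at [-1.356, 0.087, 1.371, -0, 1.684, -0.103], TCP at [0.172, -0.522, 0.172] pointing down, gripper open.
Joint ranges: [-3.1, 3.1], [-0.76, 2.03], [0.27, 2.55], [-1.08, 4.22], [0.17, 2.65], [-2.57, 2.57]. Speed limits (rad/s): [2.79, 2.79, 3.14, 3.14, 3.14, 3.14].

## Interface

Orientations are given as [roll, pitch, yaw] about the fixed x, y, z axes, in that order (R = Rz(yaw) Ry(pitch) Rx(roll)).
In Python, from bench import robot gives the robot as it stands.
- The arm moves only by the shell command python3 -m handwheel 'ROWS' [OPENING]. ROWS is JSON, a list of rows, each an object with "delta_pos": the shift along the tool's x, y, z in mm, a list of three; "yaw": the turn about the tool's y in rad. A call has 1 to 12 rows; each row is the pose to reach, as a shift and turn from the pose commanded when the call began, along the tool's axes at that moment; what a row does not reach only later rows make up. A row lasts 1/10 s, in which the tool goes at most 50 mm and 8.59 degrees, less where a joint would pass 70% of its speed; a pose out of reach is approached as far as the arm can. A call with a gripper value outside its range is refused whole. OPENING is the closure in counts, from 0 (fully open) to 255 (shut), set as the call begins (- or left out, the last holds). The fingers move at their own pace and stop on an object; the grip force is fixed at half the most. Time passes only in rows, so rows that repeat a pose let the fingers close. It gives the time, the measured TCP pose, the force and the opening at its end, in the units of the state.
- robot.get_obs(): the state, without advancing time (a new reading comes with each control period).
- robot.snapshot(name): name is "scene" or "top" or "wrist"; returns a dict with "image" (480x640x3 uint8, red, green, blue), "fx", "fy", "cx", "cy" (pixels), "rvec" (rotation vector, rad) and "tvec" (3), from world to camera coordinates, as OpenCV has them. Camera axes: x right, y down, z forward; pixel columns grow to the right and rows downward; lengths in m; the calibration is good to about 2 mm. A picture is of the moment at which its call begins. There is no depth.
- robot.close_job(): hands the job in, once; it reports no verdict.
The state is a dict: "time": time; "joint_positions": joint angles; "qvel": joint speeds; "joint_torque": joint torques, N m; "tool_pos": TCP position; "ee_rot": TCP orientation; "wrist_force": force on the tool from outside, world axes, zero at the start; "wrist_torque": the same for the moment, N m; "width": finger opening in m.
Only numpy, scipy, OpenCV 4.12 (cv2) and the standard library are available. Lean on these libraries where they do the work, as an engineer would, in place of code of your own. Each camera call takes 0.05 s, during which the arm holds its last target.

## Task

The dust extractor's starter has tripped and the fitter needs to get inside its control desk. Take the square-socket T-key from the wooden tool block, use it to push in the panel's latch and turn it a full quarter turn anticlockwise, swing the sloping access panel fully open to its stop, and leave the key standing in the hole of the block that it came from. Leave the other tools where they are.

Things in the scene. Friction and masses are not known exactly. Their poses are not given: they have to be found in the camera images.
- desk: control desk: light-grey sheet-steel box, 240 deep x 280 wide, low front (85 mm, three round buttons) towards the robot, then a panel sloping 0.35 rad up away from the robot, top 154 mm high. Origin: centre of its base; x points to its back
- latch_stub (a point): tip centre of the latch's square steel stub, in a round 40 mm bezel on the sloping panel. z: straight out of the panel along the latch's axis; x, y: the square's sides, turning with the latch (at latch 0 x points up to the hinge). Stub 12 mm square, narrowing to 7.5 mm over its last 3.5 mm, standing 19 mm out of the bezel, which stands 4 mm off the panel
- latch (a joint): turn of the latch, rad: 0 to 0.05 (locked) at the start, 1.571 at its stop, released; grows anticlockwise seen looking at the outside of the panel. A push-and-turn latch: a spring holds it in a notch at each end; it turns (0.1 N m) only while its stub is pushed in by 6 mm, to its stop at 6.5 mm, against 5 N rising to 9 N, and springs out again past about 1.45. The cam holds the panel until about 1.25
- panel_handle (a point): middle of the grip bar of the dark steel bow handle on the panel, beside the latch: round bar 11 mm thick, 90 mm long, parallel to the hinge, centre 38 mm off the panel's outer face. x: up the panel to the hinge, y: along the bar, z: out of the panel; they swing with the panel. The panel's free edge lies 37 mm from the bar in -x
- panel_hinge (a point): mid-width point on the hinge line (upper edge of the panel), 4 mm below the outer face; axes as panel_handle, y is the hinge line. The handle bar's middle is at (-148, 55, 42) mm from it in these axes, the latch axis at x -144, y -55. Panel: 178 mm from hinge to free edge, 246 wide, 8 thick
- panel (a joint): opening of the panel, rad: 0 shut, 2.05 at its stop, a little past upright. Positive turns about panel_hinge's +y: the free edge lifts up and over, away from the robot. Stiff hinges: it stays at any angle where it is left; lifting it by the handle takes about 8 N
- key_grip (a point): middle of the square-edged steel crossbar of the T-key: 90 mm long along y, 18 mm thick along x, 18 mm high along z. The key stands upright in the tool block, socket down, z up, its yaw free. 14 mm square shank; total length 112 mm; 0.13 to 0.25 kg
- key_foot (a point): centre of the open lower end of the T-key, 103 mm below key_grip along the key's z; same axes. Socket head 22 mm square outside; square socket 13.6 mm wide and 12 mm deep, open at this end, sides along x and y. Slipped fully over the latch stub, this end lies 12 mm past the stub's tip, 7 mm short of the bezel; pushed in, 0.5 mm short of it
- block_top (a point): centre of the top of the wooden tool block (190 x 75 x 50 mm, fixed), left or right of the desk. Two round holes, 36 mm wide, 35 mm deep, lie 50 mm either side along its x. The T-key stands in one, in the other a T-handled socket wrench (bystander) with a longer, thin round crossbar (142 x 14 mm, 140 mm over the bench) and round shank
- wrench_mid (a point): half-way up the T-handled socket wrench that stands in the tool block (bystander; crossbar along y)
- waxtin: round tin, 76 mm wide, 85 mm high, on the other side of the desk from the block (bystander); origin: centre of its base
- plane: hand plane, 240 mm long, 100 mm high (bystander)
- mallet: wooden mallet lying on the bench (bystander)
- square: steel try square, 300 mm, lying flat in front of the desk (bystander); origin: end of its blade
- tape: tape measure, 66 mm high (bystander)
- offcut: wood offcut, 160 x 90 x 32 mm (bystander)
Mind the look-alikes: they are no part of the job. What is shaped like the part that bears key_grip but red is not meant.

How it is judged:
On the way, in this order (a step that is already met when the one before it is completed fails the run):
1. the latch is pushed in and turned its quarter turn with the key's socket over its stub, the panel still shut (value of joint latch above 1.4 rad and value of joint panel below 0.1 rad and distance between key_foot and latch_stub below 0.018 m and z of key_foot in the frame of latch_stub below -0.005 m), for 0.1 s.
2. the panel is swung open (value of joint panel above 1.8 rad), for 0.2 s.
At the end, for the whole second after the job is handed in: the panel rests open at or near its stop (more than 1.8 rad of 2.05), the latch still released (more than 1.3 rad), and the key stands at rest and upright (within 0.2 rad), all the way down in the hole it came from (foot within 12 mm of where it started) (value of joint panel above 1.8 rad and velocity of joint panel below 0.1 rad/s and value of joint latch above 1.3 rad and distance of key_foot from where it was at the start of the episode below 0.012 m and angle between key_foot's own z axis and vertical below 0.2 rad and linear speed of key below 0.03 m/s); the robot touches nothing.
It fails at once if the T-handled wrench is knocked or pulled out of its place (distance of wrench_mid from where it was at the start of the episode above 0.03 m).
It fails at once if a bystander is shoved more than 40 mm (distance of any of waxtin, plane, mallet, square, tape, offcut from where it was at the start of the episode above 0.04 m).
It also fails if it takes over 72 s, if anything falls off the work surface, if the arm or the gripper's body presses on something with over 40 N, if the wrist force passes 120 N, or if a joint passes its speed limit or range.

## Working session

There is one attempt and no reset: what is moved stays moved. The work goes in short steps, Python scripts to look and compute and a shell command to move; the robot and the scene stay as the last step left them, time stands still between calls to the robot, and variables do not carry over. Pictures are saved under pics/ and viewed, and the job is handed in when it is done.

```bash
ls; mkdir -p pics; python3 - <<'E'
from bench import robot
import cv2
print(robot.get_obs())
for n in ["scene","top","wrist"]:
    s=robot.snapshot(n); cv2.imwrite(f"pics/{n}0.png",s["image"][:,:,::-1]); print(n,[s[k] for k in("fx","fy","cx","cy","rvec","tvec")])
E
```

```text
pics
{'time': 0.0, 'joint_positions': array([-1.35611641e+00,  8.79682143e-02,  1.37225863e+00, -2.07795718e-06,
        1.68361685e+00, -1.03080970e-01]), 'qvel': array([ 4.98959765e-04, -3.70781859e-04,  1.53462730e-03,  9.57418860e-04,
       -3.15723840e-04, -4.52594509e-05]), 'joint_torque': array([-2.38946843e-03, -3.40181994e+01, -3.02430797e+01,  7.15910783e-02,
        3.29022040e-02, -1.56548085e-04]), 'tool_pos': array([ 0.17171085, -0.52183968,  0.17049485]), 'ee_rot': array([-1.57056675,  0.00223931, -1.25303541]), 'wrist_force': array([ 0.44835948,  0.092837  , -0.44365085]), 'wrist_torque': array([ 0.0118825 , -0.03914062,  0.00437073]), 'width': 0.09379683427774864}
scene [487.3987754634234, 487.3987754634234, 321.69653817971795, 234.51364020946795, array([ 1.78555843,  1.87903426, -0.64627155]), array([-0.00813874, -0.26501999,  1.41733022])]
top [502.37527530759127, 502.37527530759127, 319.3471198261472, 236.8026960828422, array([ 2.13431798, -2.10114178,  0.17163371]), array([0.0165818 , 0.4836797 , 1.32277228])]
wrist [357.6026186505003, 357.6026186505003, 320.01041041266893, 238.15596455809603, array([-2.37664862,  1.71858374,  0.21976924]), array([-0.55012395, -0.0266219 ,  0.3921797 ])]
```

View pics/scene0.png

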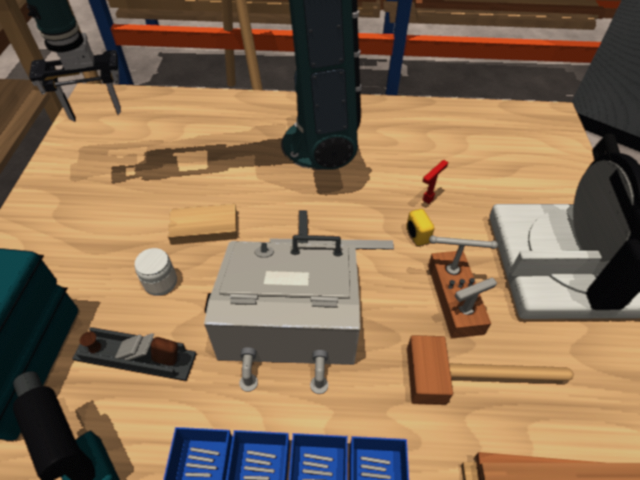

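View pics/top0.png

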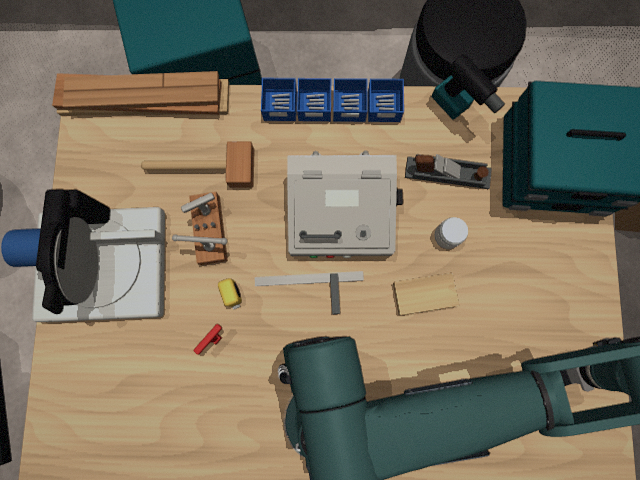

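View pics/wrist0.png

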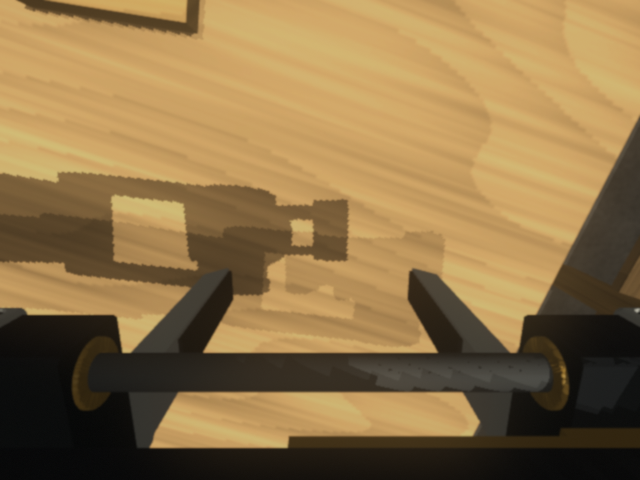

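The top picture is oriented with world +x up and +y left. The desk is at about (343,205), with the handle at (321,237) and the latch at (363,233). There are three T-shaped candidates:
- The thick short grey bar at top (198,203) / scene (476,291).
- The thin long bar at top (200,239) / scene (463,242), which is the wrench.
- The red one at top (209,340), which is the look-alike.

The thick grey bar fits the description. I'll confirm it with enlarged crops.

```bash
python3 - <<'E'
import cv2,numpy as np
t=cv2.imread("pics/top0.png"); s=cv2.imread("pics/scene0.png")
a=cv2.resize(t[180:280,165:245],None,fx=5,fy=5,interpolation=cv2.INTER_CUBIC)
b=cv2.resize(s[225:345,420:505],None,fx=4.15,fy=4.15,interpolation=cv2.INTER_CUBIC)
h=min(a.shape[0],b.shape[0]);cv2.imwrite("pics/c1.png",np.hstack([a[:h],b[:h]]))
cv2.imwrite("pics/c2.png",cv2.resize(t[145:265,280:410],None,fx=5,fy=5,interpolation=cv2.INTER_CUBIC)[:600])
cv2.imwrite("pics/c3.png",cv2.resize(s[200:370,200:400],None,fx=3.5,fy=3.5,interpolation=cv2.INTER_CUBIC))
E
python3 -m handwheel --help | head -30
```

```text
invalid input: not JSON, or not a number
```

View pics/c1.png

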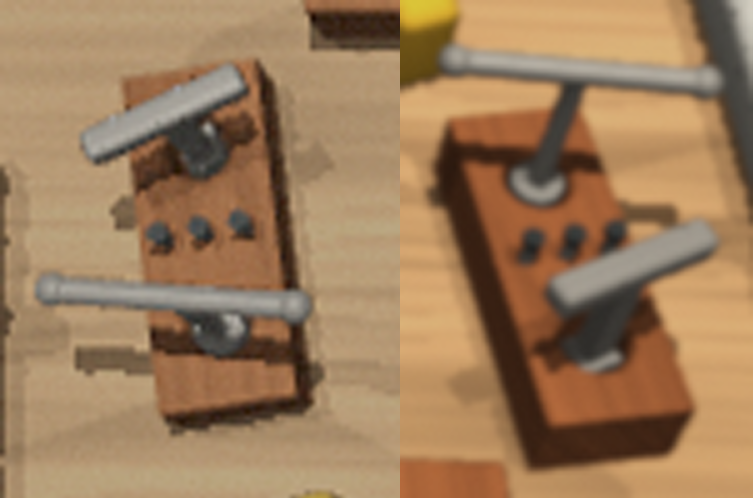

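View pics/c2.png

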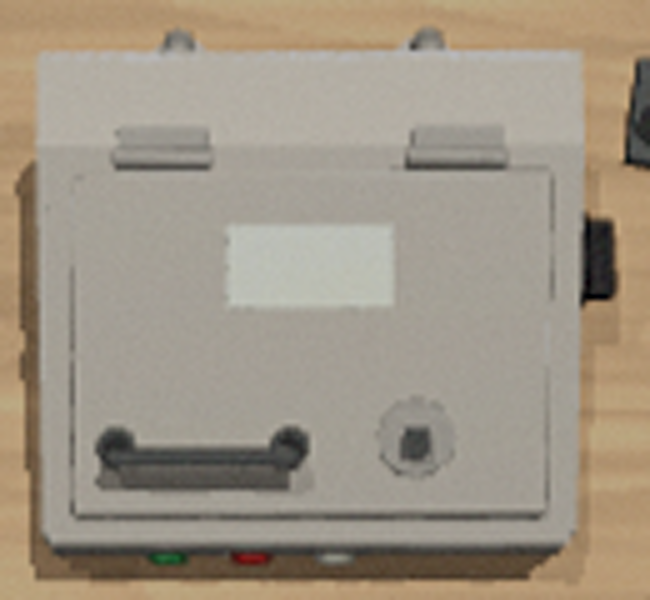

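View pics/c3.png

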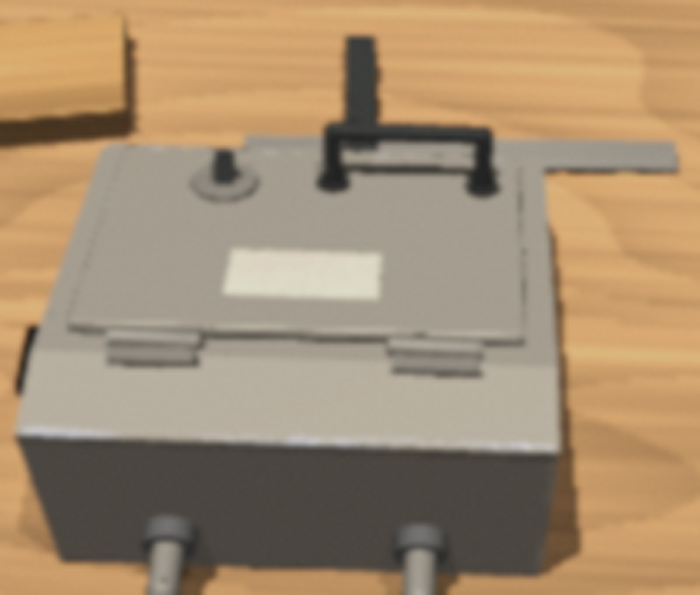

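The crop confirms it: the thick square bar is the key (top ≈(198,203), scene ≈(476,289)), and the thin round bar is the wrench. Next I'll triangulate the points.

```bash
cat > h.py <<'E'
import numpy as np,cv2
from bench import robot
def cam(s):
    R=cv2.Rodrigues(np.array(s["rvec"]))[0]; t=np.array(s["tvec"]).reshape(3)
    K=np.array([[s["fx"],0,s["cx"]],[0,s["fy"],s["cy"]],[0,0,1.]]); return K,R,t
def tri(sa,pa,sb,pb):
    A,B=[K@np.c_[R,t] for K,R,t in (cam(sa),cam(sb))]
    X=cv2.triangulatePoints(A,B,np.array(pa,float).reshape(2,1),np.array(pb,float).reshape(2,1)).ravel(); X=X[:3]/X[3]
    e=[proj(s,X)-p for s,p in((sa,pa),(sb,pb))]
    return X,np.abs(np.r_[e[0],e[1]]).max()
def ray(s,p,z):
    K,R,t=cam(s); c=-R.T@t; d=R.T@np.linalg.inv(K)@np.array([p[0],p[1],1.]); return c+d*(z-c[2])/d[2]
def proj(s,X):
    K,R,t=cam(s); q=K@(R@np.asarray(X)+t); return q[:2]/q[2]
def snap(n,f):
    s=robot.snapshot(n); cv2.imwrite("pics/"+f,s["image"][:,:,::-1]); return s
E
python3 - <<'E'
from h import *
np.set_printoptions(precision=4,suppress=True)
T=robot.snapshot("top");S=robot.snapshot("scene")
c2=lambda x,y:(x/5+280,y/5+145); c3=lambda x,y:(x/3.5+200,y/3.5+200); c1=lambda x,y:(x/5+165,y/5+180); c1s=lambda x,y:(x/4.15+420,y/4.15+225)
for n,a,b in [("keymid",c1(165,113),c1s(233,264)),("keyL",c1(88,148),c1s(311,231)),("keyR",c1(241,77),c1s(156,298)),
 ("stub",c2(415,440),c3(224,153)),("barmid",c2(203,455),c3(409,133)),("wrL",c1(48,289),c1s(309,79)),("wrR",c1(295,305),c1s(55,60)),
 ("backL",c2(40,52),c3(558,450)),("backR",c2(582,52),c3(18,436))]:
    print(n,tri(T,a,S,b))
for n,a,z in [("keyL",c1(88,148),.127),("keyR",c1(241,77),.127),("backL",c2(40,52),.154),("backR",c2(582,52),.154),
 ("blk fl",c1(123,77),.05),("blk fr",c1(260,60),.05),("blk nl",c1(165,412),.05),("blk nr",c1(297,395),.05)]: print(n,ray(T,a,z))
E
```

```text
keymid (array([0.5555, 0.3404, 0.121 ]), np.float64(0.18488895577075937))
keyL (array([0.5359, 0.3796, 0.123 ]), np.float64(0.1963427637630275))
keyR (array([0.5757, 0.3017, 0.1196]), np.float64(0.34252957336167356))
stub (array([ 0.4782, -0.0899,  0.1355]), np.float64(0.8164968154535472))
barmid (array([0.4665, 0.0184, 0.1478]), np.float64(0.23170330415598528))
wrL (array([0.4575, 0.3879, 0.1427]), np.float64(0.42901602012022977))
wrR (array([0.4513, 0.2621, 0.1412]), np.float64(0.4773105141301812))
backL (array([0.6747, 0.1057, 0.156 ]), np.float64(0.2898301319173129))
backR (array([ 0.6793, -0.1725,  0.1516]), np.float64(0.0757538956209487))
keyL [0.5349 0.3781 0.127 ]
keyR [0.5738 0.3005 0.127 ]
backL [0.6754 0.1063 0.154 ]
backR [ 0.6785 -0.1723  0.154 ]
blk fl [0.5936 0.3846 0.05  ]
blk fr [0.6042 0.3091 0.05  ]
blk nl [0.4076 0.3499 0.05  ]
blk nr [0.4179 0.279  0.05  ]
```

```bash
cat >> h.py <<'E'
from scipy.spatial.transform import Rotation as Ro
def go(p,yaw=None):
    "tool-axis delta (mm) and yaw to reach TCP p, world yaw, from measured"
    o=robot.get_obs(); R=Ro.from_euler("xyz",o["ee_rot"]).as_matrix(); d=R.T@(np.array(p)-o["tool_pos"])*1000
    y=o["ee_rot"][2]; dy=0 if yaw is None else -(yaw-y)
    a=np.arctan2(p[1],p[0]); j1=a-np.arcsin(.057/np.hypot(p[0],p[1])); 
    print("delta",d.round(1),"yaw",round(dy,3),"pred j1",round(j1,2),"j6",round(j1-(y if yaw is None else yaw),2),"t",round(o["time"],2))
E
python3 - <<'E'
from h import *
np.set_printoptions(precision=4,suppress=True)
W=robot.snapshot("wrist");K,R,t=cam(W);o=robot.get_obs();Rt=Ro.from_euler("xyz",o["ee_rot"]).as_matrix()
c=-R.T@t; print("cam in tool",Rt.T@(c-o["tool_pos"]),"fwd",Rt.T@R[2],"right",Rt.T@R[0])
go([.40,-.09,.30],-1.557)
go([.40,-.09,.30],0)
E
```

```text
cam in tool [ 0.0014 -0.214   0.0715] fwd [-0.0014  0.9689 -0.2475] right [1.     0.0015 0.0005]
delta [-339.4 -128.4  351.8] yaw 0.304 pred j1 -0.36 j6 1.2 t 0.3
delta [-339.4 -128.4  351.8] yaw -1.253 pred j1 -0.36 j6 -0.36 t 0.3
```

```bash
python3 -c "
from h import *
go([.44,-.04,.27],-1.557)"
```

```text
delta [-374.4  -98.4  405.5] yaw 0.304 pred j1 -0.22 j6 1.34 t 0.3
```

```bash
python3 -m handwheel '[{"delta_pos":[-30,-50,35],"yaw":0.1},{"delta_pos":[-65,-98,70],"yaw":0.2},{"delta_pos":[-374,-98,405],"yaw":0.304},{"delta_pos":[-374,-98,405],"yaw":0.304},{"delta_pos":[-374,-98,405],"yaw":0.304},{"delta_pos":[-374,-98,405],"yaw":0.304},{"delta_pos":[-374,-98,405],"yaw":0.304},{"delta_pos":[-374,-98,405],"yaw":0.304},{"delta_pos":[-374,-98,405],"yaw":0.304},{"delta_pos":[-374,-98,405],"yaw":0.304},{"delta_pos":[-374,-98,405],"yaw":0.304},{"delta_pos":[-374,-98,405],"yaw":0.304}]'; python3 -m handwheel '[{"delta_pos":[0,0,0],"yaw":0},{"delta_pos":[0,0,0],"yaw":0},{"delta_pos":[0,0,0],"yaw":0}]'
python3 - <<'E'
from h import *
o=robot.get_obs();print(o["tool_pos"],o["ee_rot"],abs(o["qvel"]).max())
snap("wrist","w1.png")
E
```

```text
time: 1.5
tool_pos: [0.4406, -0.0377, 0.2699]
ee_rot: [-1.57, 0.0, -1.554]
wrist_force: [-0.1, -0.8, -0.2]
width: 0.0944
time: 1.8
tool_pos: [0.4393, -0.0416, 0.2696]
ee_rot: [-1.571, -0.001, -1.558]
wrist_force: [0.1, -0.3, 0.4]
width: 0.094
[ 0.43929443 -0.04158276  0.26962191] [-1.57108934e+00 -6.06360654e-04 -1.55838366e+00] 0.017013866894531167
```

View pics/w1.png

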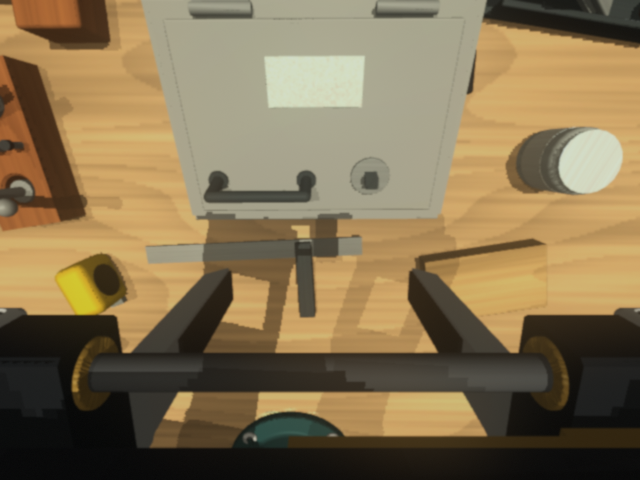

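```bash
python3 - <<'E'
import cv2
a=cv2.imread("pics/w1.png"); cv2.imwrite("pics/w1c.png",cv2.resize(a[150:225,190:400],None,fx=3.8,fy=3.8,interpolation=cv2.INTER_CUBIC))
cv2.imwrite("pics/w1d.png",cv2.resize(a[0:225,150:490],None,fx=2.3,fy=2.3,interpolation=cv2.INTER_CUBIC))
E
```

```text
(no output)
```

View pics/w1c.png

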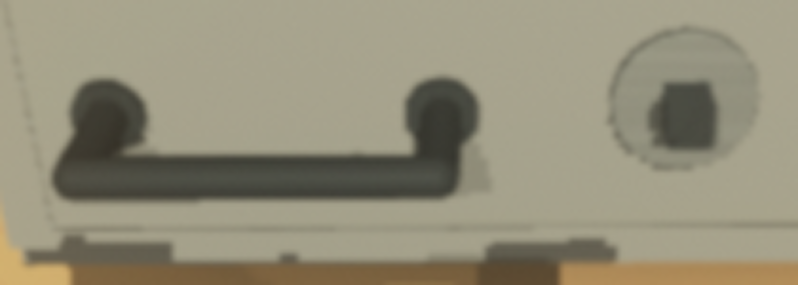

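View pics/w1d.png

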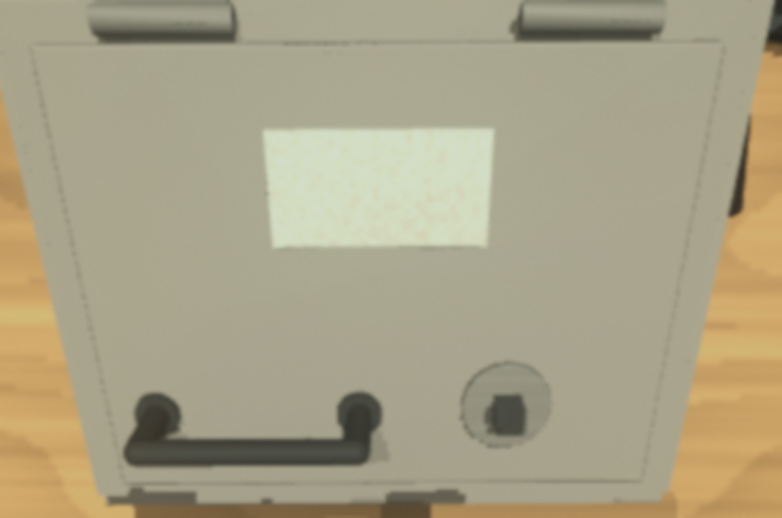

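```bash
python3 - <<'E'
from h import *
np.set_printoptions(precision=4,suppress=True)
W=robot.snapshot("wrist");T=robot.snapshot("top");S=robot.snapshot("scene")
d=lambda x,y:(x/2.3+150,y/2.3); c=lambda x,y:(x/3.8+190,y/3.8+150)
obj=np.array([(0,123,4),(0,-123,4),(-178,-123,4),(-178,123,4),(-148,100,42),(-148,10,42),(-144,-55,8)])/1000.
img=np.array([d(33,45),d(722,42),d(641,480),d(121,484),c(75,178),c(438,178),c(685,98)])
K,R,t=cam(W)
ok,rv,tv=cv2.solvePnP(obj,img,K,None); 
pr=cv2.projectPoints(obj,rv,tv,K,None)[0][:,0]; print("resid",(pr-img).round(1).tolist())
Rw=R.T@cv2.Rodrigues(rv)[0]; pw=R.T@(tv.ravel()-t)
print("hinge",pw); print(Rw); print("tilt",np.arcsin(Rw[2,0]),"yaw",np.arctan2(Rw[1,0],Rw[0,0]))
for n,q in[("stub",(-.144,-.055,.027)),("bar",(-.148,.055,.042))]:
    X=pw+Rw@np.array(q);print(n,X,"W",proj(W,X),"T",proj(T,X),"S",proj(S,X))
# joint 3-view fit: desk yaw, tilt .35 fixed
from scipy.optimize import least_squares
obs=[(W,o,i) for o,i in zip(obj,img)]
c2=lambda x,y:(x/5+280,y/5+145); c3=lambda x,y:(x/3.5+200,y/3.5+200)
obs+=[(T,obj[0],c2(73,175)),(T,obj[1],c2(553,172)),(T,obj[2],c2(545,515)),(T,obj[3],c2(75,517)),(T,obj[6],c2(416,437)),
(S,obj[0],c3(522,342)),(S,obj[1],c3(68,327)),(S,obj[6],c3(225,183)),(S,np.array([-.148,.055,.042]),c3(409,133))]
def f(p):
    Rr=Ro.from_euler("zy",[p[3],-.35]).as_matrix() ; return np.concatenate([proj(s,p[:3]+Rr@o)-i for s,o,i in obs])
r=least_squares(f,[.62,-.03,.15,.01],loss="soft_l1"); p=r.x; print(p); print(f(p).reshape(-1,2).round(1).tolist())
Rr=Ro.from_euler("zy",[p[3],-.35]).as_matrix()
for n,q in[("stub",(-.144,-.055,.027)),("bar",(-.148,.055,.042))]: print(n,p[:3]+Rr@np.array(q))
E
```

```text
resid [[1.4, -2.4], [-1.8, -2.2], [-0.3, -1.1], [0.8, -1.7], [1.4, 2.0], [-0.1, 1.5], [-1.3, 4.5]]
hinge [ 0.6169 -0.0359  0.1468]
[[ 0.9535 -0.0168 -0.3009]
 [ 0.0144  0.9998 -0.0101]
 [ 0.3011  0.0053  0.9536]]
tilt 0.3058106631033833 yaw 0.015135892991156771
stub [ 0.4724 -0.0932  0.1289] W [371.2606 187.7851] T [364.767  235.6853] S [263.8027 243.3745]
bar [0.4622 0.0165 0.1426] W [258.1905 198.6333] T [321.5206 238.0666] S [316.2932 237.8645]
[ 0.6146 -0.0356  0.1508  0.0147]
[[-0.2, -0.7], [-0.2, -0.5], [-1.2, -1.2], [1.8, -2.8], [2.0, 3.2], [-0.7, 3.1], [-1.9, 5.1], [0.1, -0.6], [0.7, -0.3], [1.0, -0.2], [0.6, -0.6], [0.8, 2.8], [0.7, 0.5], [-0.6, -0.1], [0.2, -1.4], [-0.2, 0.2]]
stub [ 0.4708 -0.0927  0.1271]
bar [0.4604 0.0173 0.1392]
```

```bash
cat > fit.py <<'E'
from h import *
np.set_printoptions(precision=4,suppress=True)
W=robot.snapshot("wrist");T=robot.snapshot("top");S=robot.snapshot("scene")
d=lambda x,y:(x/2.3+150,y/2.3); c=lambda x,y:(x/3.8+190,y/3.8+150)
obj=np.array([(-7,123,4),(-7,-123,4),(-185,-123,4),(-185,123,4),(-148,100,42),(-148,10,42),(-144,-55,8)])/1000.
img=np.array([d(33,45),d(722,42),d(641,480),d(121,484),c(75,178),c(438,178),c(685,98)])
from scipy.optimize import least_squares
obs=[(W,o,i) for o,i in zip(obj,img)]
c2=lambda x,y:(x/5+280,y/5+145); c3=lambda x,y:(x/3.5+200,y/3.5+200)
obs+=[(T,obj[0],c2(73,175)),(T,obj[1],c2(553,172)),(T,obj[2],c2(545,515)),(T,obj[3],c2(75,517)),(T,obj[6],c2(416,437)),
(S,obj[0],c3(522,342)),(S,obj[1],c3(68,327)),(S,obj[6],c3(225,183)),(S,np.array([-.148,.055,.042]),c3(409,133))]
def f(p,obs=obs):
    Rr=Ro.from_euler("zy",[p[3],-.35]).as_matrix() ; return np.concatenate([proj(s,p[:3]+Rr@o)-i for s,o,i in obs])
for name,ob in (("all",obs),("wrist",obs[:7])):
    p=least_squares(f,[.62,-.03,.15,.01],loss="soft_l1",args=(ob,)).x; print(name,p); print(f(p,ob).reshape(-1,2).round(1).tolist())
    Rr=Ro.from_euler("zy",[p[3],-.35]).as_matrix()
    for n,q in[("stub",(-.144,-.055,.027)),("bar",(-.148,.055,.042))]: X=p[:3]+Rr@np.array(q);print(n,X,proj(W,X),proj(T,X),proj(S,X))
E
python3 fit.py
```

```text
all [ 0.6198 -0.0351  0.1554  0.0176]
[[-1.3, 1.0], [0.4, 0.1], [-0.4, 0.2], [1.6, -0.8], [0.4, -1.1], [-0.8, -1.5], [-1.0, 0.4], [-0.1, -0.2], [0.7, -0.2], [1.1, 0.0], [0.6, -0.1], [0.9, 0.4], [0.9, -0.8], [-0.5, -1.2], [-0.2, -0.7], [-0.3, 0.7]]
stub [ 0.4762 -0.0927  0.1317] [371.3296 184.3336] [364.6241 234.006 ] [263.7451 243.9977]
bar [0.4655 0.0173 0.1438] [257.237  195.5426] [321.255  236.7003] [316.5508 238.7478]
wrist [ 0.6196 -0.0354  0.1564  0.0174]
[[-1.4, 0.9], [1.1, -0.0], [0.1, 0.6], [1.6, -0.4], [0.3, -0.8], [-0.6, -1.1], [-0.7, 0.6]]
stub [ 0.476  -0.0929  0.1327] [371.7074 184.6569] [364.7475 234.0185] [263.6035 243.6284]
bar [0.4653 0.017  0.1448] [257.3249 195.8924] [321.345  236.7101] [316.441  238.3766]
```

The fit is good: tilt 0.35 is consistent in three views, with residuals of about 1 px. That puts the stub at about (0.476, −0.0925, 0.132), the bar at about (0.4655, 0.017, 0.144) and the desk yaw at 0.0175. The key hole worked out from the block corners, (0.555, 0.339), agrees with the bar's middle. I'm going above the key now.

```bash
python3 -c "
from h import *
go([.555,.34,.22],.472)"
```

```text
delta [-379.8   49.7  120.2] yaw -2.03 pred j1 0.46 j6 -0.01 t 2.15
```

```bash
python3 -m handwheel '[{"delta_pos":[-380,20,120],"yaw":-2.03},{"delta_pos":[-380,20,120],"yaw":-2.03},{"delta_pos":[-380,20,120],"yaw":-2.03},{"delta_pos":[-380,20,120],"yaw":-2.03},{"delta_pos":[-380,20,120],"yaw":-2.03},{"delta_pos":[-380,20,120],"yaw":-2.03},{"delta_pos":[-380,20,120],"yaw":-2.03},{"delta_pos":[-380,20,120],"yaw":-2.03},{"delta_pos":[-380,20,120],"yaw":-2.03},{"delta_pos":[-380,20,120],"yaw":-2.03},{"delta_pos":[-380,20,120],"yaw":-2.03},{"delta_pos":[-380,20,120],"yaw":-2.03}]'; python3 -c "
from h import *
go([.555,.34,.22],.472)"
```

```text
time: 3.35
tool_pos: [0.5547, 0.341, 0.2492]
ee_rot: [-1.571, 0.001, 0.249]
wrist_force: [-0.0, -0.1, -0.2]
width: 0.094
delta [ 0.1 29.2 -1. ] yaw -0.223 pred j1 0.46 j6 -0.01 t 3.35
```

```bash
python3 -m handwheel '[{"delta_pos":[0,29,-1],"yaw":-0.15},{"delta_pos":[0,29,-1],"yaw":-0.223},{"delta_pos":[0,29,-1],"yaw":-0.223},{"delta_pos":[0,29,-1],"yaw":-0.223}]'; python3 -c "
from h import *
snap('wrist','w2.png')
o=robot.get_obs();print(o['tool_pos'],o['ee_rot'])"
```

```text
time: 3.75
tool_pos: [0.555, 0.3399, 0.2211]
ee_rot: [-1.571, -0.001, 0.464]
wrist_force: [0.3, -0.0, 0.0]
width: 0.0942
[0.55517888 0.34002123 0.22152289] [-1.57089697e+00 -1.52800688e-03  4.64380497e-01]
```

View pics/w2.png

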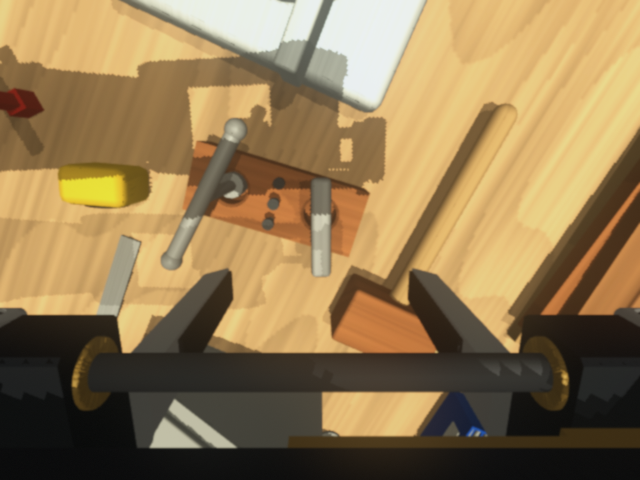

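The bar is centred at (320,228) and upright in the image, so the jaws are aligned with it.

```bash
python3 -c "
from h import *
W=robot.snapshot('wrist')
a,b=ray(W,(320,180),.127),ray(W,(321,275),.127);print(a,b,(a+b)/2,np.linalg.norm(a-b),np.arctan2(*(b-a)[1::-1]))
go([.555,.34,.099],None)
im=W['image'][165:290,240:400,::-1];cv2.imwrite('pics/w2c.png',cv2.resize(im,None,fx=4,fy=4))"
```

```text
[0.53568983 0.37845928 0.127     ] [0.57508528 0.30193895 0.127     ] [0.55538756 0.34019912 0.127     ] 0.08606603804187331 -1.095350148406285
delta [ -0.4 122.7   0. ] yaw 0 pred j1 0.46 j6 -0.0 t 3.85
```

View pics/w2c.png

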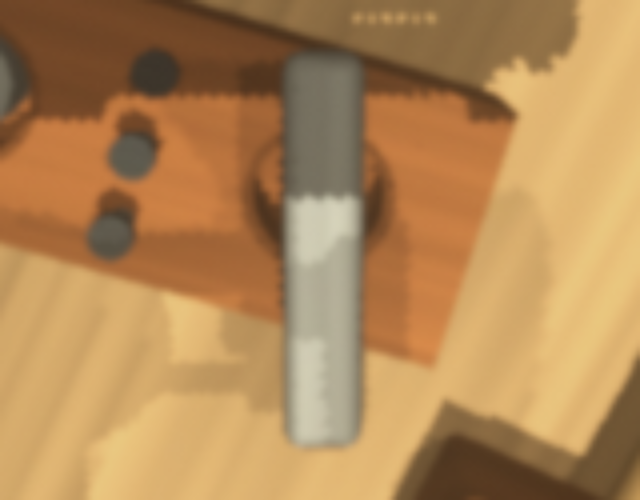

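```bash
python3 -m handwheel '[{"delta_pos":[0,50,0],"yaw":-0.006},{"delta_pos":[0,90,0],"yaw":-0.006},{"delta_pos":[0,122,0],"yaw":-0.006},{"delta_pos":[0,122,0],"yaw":-0.006},{"delta_pos":[0,122,0],"yaw":-0.006}]' && python3 -m handwheel '[{"delta_pos":[0,0,0],"yaw":0},{"delta_pos":[0,0,0],"yaw":0},{"delta_pos":[0,0,0],"yaw":0},{"delta_pos":[0,0,0],"yaw":0},{"delta_pos":[0,0,0],"yaw":0},{"delta_pos":[0,0,0],"yaw":0},{"delta_pos":[0,0,0],"yaw":0},{"delta_pos":[0,0,0],"yaw":0}]' 255
```

```text
time: 4.35
tool_pos: [0.555, 0.3401, 0.0995]
ee_rot: [-1.571, -0.0, 0.472]
wrist_force: [0.2, -0.5, -0.2]
width: 0.0938
time: 5.15
tool_pos: [0.5546, 0.34, 0.0985]
ee_rot: [-1.571, 0.0, 0.472]
wrist_force: [-0.5, -0.0, -0.6]
width: 0.0334
```

```bash
python3 -m handwheel '[{"delta_pos":[0,0,0],"yaw":0},{"delta_pos":[0,0,0],"yaw":0},{"delta_pos":[0,0,0],"yaw":0},{"delta_pos":[0,0,0],"yaw":0},{"delta_pos":[0,0,0],"yaw":0}]'
```

```text
time: 5.65
tool_pos: [0.5547, 0.34, 0.0987]
ee_rot: [-1.571, -0.0, 0.472]
wrist_force: [-0.2, -0.1, 0.4]
width: 0.0004
```

```bash
python3 -c "
from h import *
snap('wrist','w3.png')
s=snap('scene','s3.png');cv2.imwrite('pics/s3c.png',cv2.resize(s['image'][180:360,400:560,::-1],None,fx=3.3,fy=3.3,interpolation=2))"
```

```text
(no output)
```

View pics/w3.png

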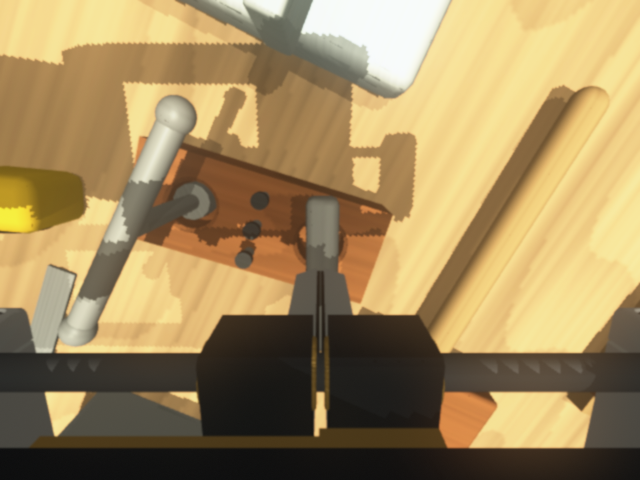

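View pics/s3c.png

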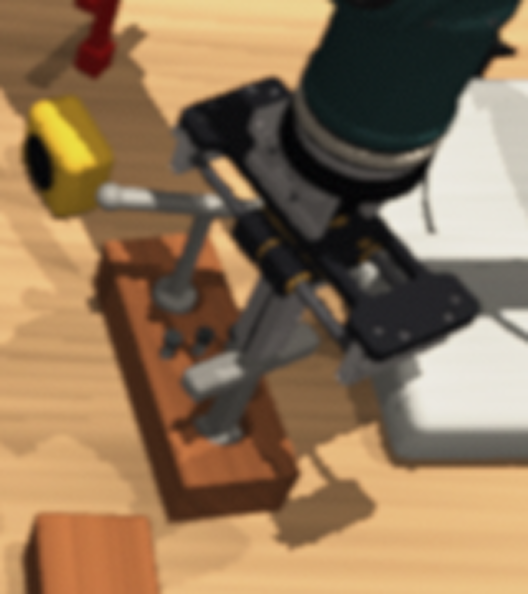

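```bash
python3 -c "
from h import *
o=robot.get_obs();W=robot.snapshot('wrist');S=robot.snapshot('scene');T=robot.snapshot('top')
for n,p in (('tcp',o['tool_pos']),('keytop',[.5554,.3402,.127]),('grip',o['tool_pos']+[0,0,.019]),('tcp+78',o['tool_pos']+[0,0,.078])): print(n,[proj(c,p).round(1).tolist() for c in (W,S,T)])
print(o['joint_positions'])
a=cv2.resize(W['image'][170:330,250:400,::-1],None,fx=3.6,fy=3.6,interpolation=2);b=cv2.resize(S['image'][230:330,440:520,::-1],None,fx=5.76,fy=5.76,interpolation=2)
h=min(len(a),len(b));cv2.imwrite('pics/x3.png',np.hstack([a[:h],b[:h]])[:,:800])
"
```

```text
tcp [[320.4, 262.4], [473.2, 294.2], [200.4, 205.0]]
keytop [[321.8, 278.6], [477.0, 286.9], [197.6, 202.1]]
grip [[320.5, 272.7], [475.6, 289.2], [198.6, 203.2]]
tcp+78 [[320.5, 320.6], [483.7, 272.5], [192.6, 197.4]]
[ 4.62805510e-01  3.33525979e-01  1.22341758e+00 -6.94214354e-05
  1.58462498e+00 -9.19601515e-03]
```

View pics/x3.png

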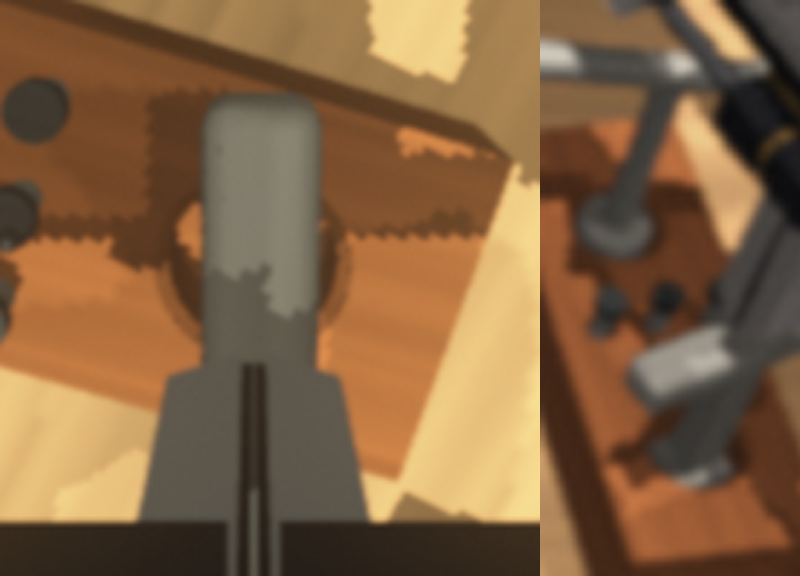

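The fingers closed to zero without holding the bar, although the reported TCP was below the bar's top. I'll check the reported TCP against the start pictures, where the fingertips are in clear view.

```bash
python3 -c "
from h import *
S=robot.snapshot('scene')
c=np.array([.1717,-.5218,.1705]);x=np.array([np.cos(-1.253),np.sin(-1.253),0])
for dz in (0,.02,.04,.06): print(dz,[proj(S,c+x*s*.053+[0,0,dz]).round(1).tolist() for s in(-1,1)])
a=cv2.imread('pics/scene0.png');cv2.imwrite('pics/s0g.png',cv2.resize(a[30:130,20:140],None,fx=6,fy=6,interpolation=2))
"
```

```text
0 [[124.5, 123.9], [79.1, 131.0]]
0.02 [[122.0, 117.3], [75.9, 124.4]]
0.04 [[119.4, 110.5], [72.7, 117.6]]
0.06 [[116.8, 103.5], [69.3, 110.6]]
```

View pics/s0g.png

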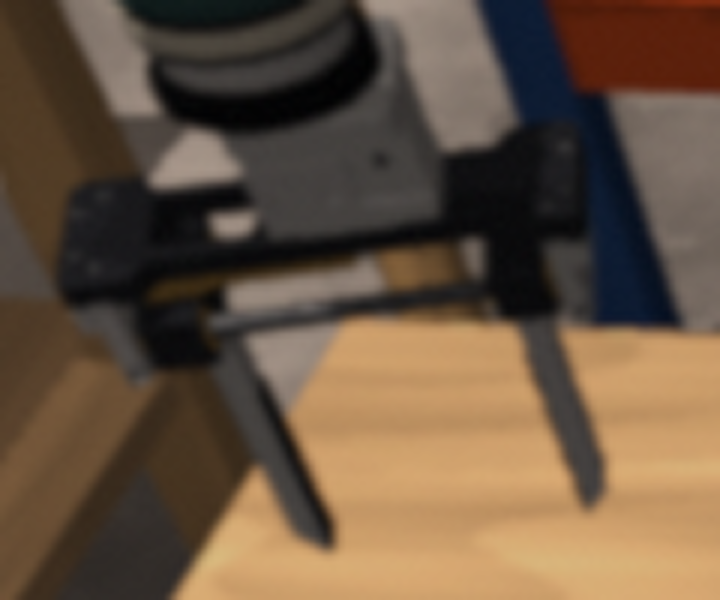

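In the start picture the fingertips sit at about (74,121) and (119,114), roughly 30 mm higher than the reported TCP puts them. So the reported tool length looks about 30 mm too long. I'll check this by touch: lower the closed fingers gently onto the bar's top, which should be at z = 0.127.

```bash
for i in 1 2 3; do python3 -m handwheel '[{"delta_pos":[0,2,0],"yaw":0},{"delta_pos":[0,2,0],"yaw":0}]' | grep -E "pos|force"; done
```

```text
tool_pos: [0.5545, 0.3399, 0.0962]
wrist_force: [0.5, -0.1, 0.4]
tool_pos: [0.5545, 0.3399, 0.0942]
wrist_force: [0.2, 0.1, -0.4]
tool_pos: [0.5551, 0.3402, 0.0935]
wrist_force: [0.2, -0.3, 3.0]
```

Contact came at reported z ≈ 0.0935, so the true fingertip is about 33 mm above the reported TCP. I'll back off, open, go down to reported z = 0.066 and grip.

```bash
python3 -m handwheel '[{"delta_pos":[0,-15,0],"yaw":0},{"delta_pos":[0,-15,0],"yaw":0},{"delta_pos":[0,-15,0],"yaw":0},{"delta_pos":[0,-15,0],"yaw":0},{"delta_pos":[0,-15,0],"yaw":0},{"delta_pos":[0,-15,0],"yaw":0},{"delta_pos":[0,-15,0],"yaw":0},{"delta_pos":[0,-15,0],"yaw":0}]' 80 | grep -E "time|pos|width"; python3 -c "
from h import *
go([.555,.3402,.066],.472)"
```

```text
time: 7.35
tool_pos: [0.5546, 0.3399, 0.1074]
width: 0.0609
delta [ 0.5 41.4  0.1] yaw -0.0 pred j1 0.46 j6 -0.01 t 7.35
```

```bash
python3 -m handwheel '[{"delta_pos":[1,20,0],"yaw":0},{"delta_pos":[1,41,0],"yaw":0},{"delta_pos":[1,41,0],"yaw":0},{"delta_pos":[1,41,0],"yaw":0}]' | grep -E "pos|force|width" ; python3 -m handwheel '[{"delta_pos":[0,0,0],"yaw":0},{"delta_pos":[0,0,0],"yaw":0},{"delta_pos":[0,0,0],"yaw":0},{"delta_pos":[0,0,0],"yaw":0},{"delta_pos":[0,0,0],"yaw":0},{"delta_pos":[0,0,0],"yaw":0},{"delta_pos":[0,0,0],"yaw":0},{"delta_pos":[0,0,0],"yaw":0},{"delta_pos":[0,0,0],"yaw":0}]' 255
```

```text
tool_pos: [0.5553, 0.3403, 0.0664]
wrist_force: [-0.6, 0.8, -0.3]
width: 0.0643
time: 8.65
tool_pos: [0.5556, 0.3404, 0.0667]
ee_rot: [-1.571, 0.0, 0.472]
wrist_force: [0.2, -0.6, -0.5]
width: 0.0176
```

The key is held at width 17.6 mm. Lifting and carrying it over the stub.

```bash
python3 -m handwheel '[{"delta_pos":[0,-20,0],"yaw":0},{"delta_pos":[0,-60,0],"yaw":0},{"delta_pos":[0,-110,0],"yaw":0},{"delta_pos":[0,-160,0],"yaw":0},{"delta_pos":[0,-184,0],"yaw":0},{"delta_pos":[0,-184,0],"yaw":0},{"delta_pos":[0,-184,0],"yaw":0}]' ; python3 -c "
from h import *
go([.478,-.0925,.25],-1.553)"
```

```text
time: 9.35
tool_pos: [0.5554, 0.3403, 0.2491]
ee_rot: [-1.571, 0.002, 0.472]
wrist_force: [0.4, -0.7, -3.8]
width: 0.0178
delta [-265.7   -0.4 -350.3] yaw 2.025 pred j1 -0.31 j6 1.24 t 9.35
```

```bash
python3 -m handwheel '[{"delta_pos":[-22,0,-29],"yaw":0.15},{"delta_pos":[-45,0,-59],"yaw":0.3},{"delta_pos":[-67,0,-88],"yaw":0.45},{"delta_pos":[-89,0,-117],"yaw":0.6},{"delta_pos":[-111,0,-146],"yaw":0.75},{"delta_pos":[-133,0,-175],"yaw":0.9},{"delta_pos":[-155,0,-205],"yaw":1.05},{"delta_pos":[-178,0,-234],"yaw":1.2},{"delta_pos":[-200,0,-263],"yaw":1.35},{"delta_pos":[-222,0,-292],"yaw":1.5},{"delta_pos":[-244,0,-321],"yaw":1.65},{"delta_pos":[-266,0,-350],"yaw":1.8}]' | tail -2; python3 -m handwheel '[{"delta_pos":[0,0,0],"yaw":0.12},{"delta_pos":[0,0,0],"yaw":0.225},{"delta_pos":[0,0,0],"yaw":0.225},{"delta_pos":[0,0,0],"yaw":0.225},{"delta_pos":[0,0,0],"yaw":0.225}]' ; python3 -c "
from h import *
go([.478,-.0925,.205],-1.553)
for n in ('wrist','scene','top'): snap(n,n+'5.png')"
```

```text
wrist_force: [0.5, -0.3, -2.1]
width: 0.0174
time: 11.05
tool_pos: [0.4773, -0.0918, 0.2491]
ee_rot: [-1.573, 0.001, -1.551]
wrist_force: [1.6, -0.0, -1.9]
width: 0.0175
delta [ 0.8 44.1  0.8] yaw 0.002 pred j1 -0.31 j6 1.24 t 11.05
```

View pics/wrist5.png

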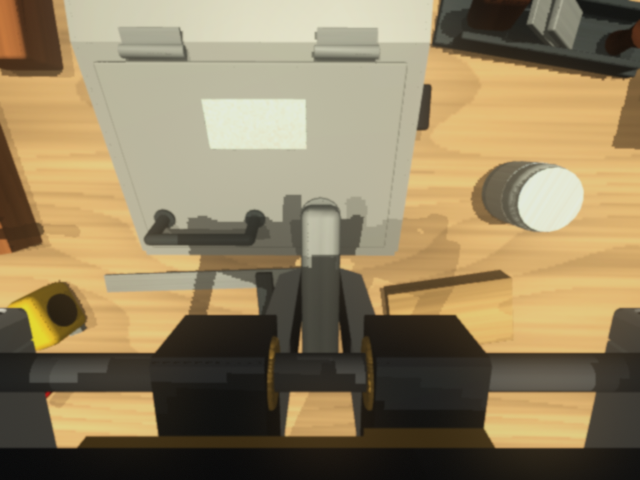

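View pics/scene5.png

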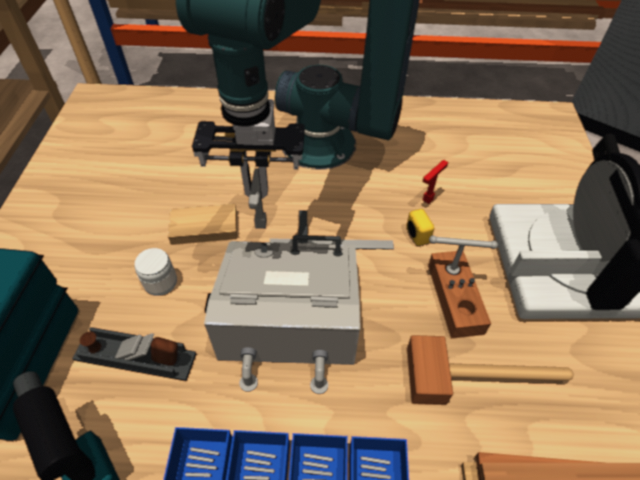

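```bash
python3 -c "
from h import *
S=robot.snapshot('scene');print(proj(S,[.4773,-.0918,.1975]))
cv2.imwrite('pics/s5c.png',cv2.resize(S['image'][170:270,210:350,::-1],None,fx=5,fy=5,interpolation=2))"
python3 -m handwheel '[{"delta_pos":[0,20,1],"yaw":0},{"delta_pos":[0,40,1],"yaw":0},{"delta_pos":[0,56,1],"yaw":0},{"delta_pos":[0,56,1],"yaw":0}]'
python3 -c "
from h import *
S=robot.snapshot('scene')
cv2.imwrite('pics/s6c.png',cv2.resize(S['image'][170:270,210:350,::-1],None,fx=5,fy=5,interpolation=2))"
```

```text
[261.4535053  224.26739499]
time: 11.65
tool_pos: [0.4773, -0.0916, 0.1919]
ee_rot: [-1.576, 0.002, -1.552]
wrist_force: [0.3, 1.0, -2.2]
width: 0.0178
```

View pics/s6c.png

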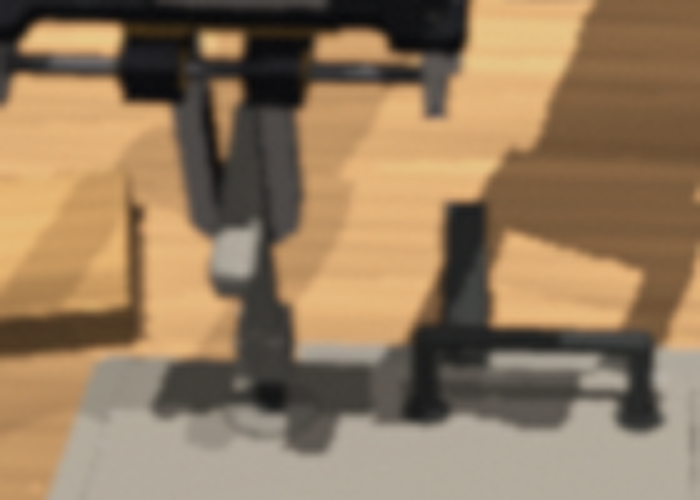

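The foot at crop (265,375) is in line with the stub at (270,395). Now lowering in small steps while watching the force.

```bash
for i in 1 2 3 4 5; do python3 -m handwheel '[{"delta_pos":[0,2,0],"yaw":0},{"delta_pos":[0,3,0],"yaw":0}]' | grep -E "pos|force"; done
```

```text
tool_pos: [0.4795, -0.0924, 0.1929]
wrist_force: [0.1, -0.1, -1.5]
tool_pos: [0.4791, -0.0923, 0.1891]
wrist_force: [-0.4, 0.6, -1.4]
tool_pos: [0.4788, -0.0922, 0.1855]
wrist_force: [-0.6, 0.1, -2.7]
tool_pos: [0.4786, -0.0923, 0.1827]
wrist_force: [-1.5, 0.1, -2.1]
tool_pos: [0.4783, -0.0922, 0.1793]
wrist_force: [-1.9, 0.2, -1.4]
```

```bash
for i in 1 2 3; do python3 -m handwheel '[{"delta_pos":[0,1,-2],"yaw":0},{"delta_pos":[0,2,-3],"yaw":0}]' | grep -E "pos|force"; done; python3 -c "
from h import *
S=robot.snapshot('scene')
cv2.imwrite('pics/s7c.png',cv2.resize(S['image'][170:270,210:350,::-1],None,fx=5,fy=5,interpolation=2))"
```

```text
tool_pos: [0.4766, -0.0923, 0.1779]
wrist_force: [1.9, -0.4, 0.4]
tool_pos: [0.4744, -0.0924, 0.177]
wrist_force: [2.5, 1.0, 1.7]
tool_pos: [0.4704, -0.0925, 0.1746]
wrist_force: [2.0, 0.2, 3.8]
```

View pics/s7c.png

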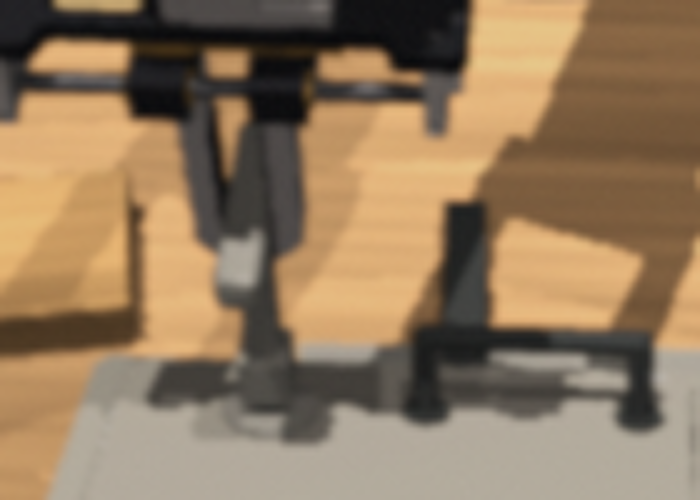

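The socket is on the stub. The restoring force is about 2 N and the key is pivoting in the jaws. I'll arc the grip back to align the key with the panel normal, aiming for TCP ≈ (0.445, ·, 0.166).

```bash
for i in 1 2 3 4; do python3 -m handwheel '[{"delta_pos":[0,1,-3],"yaw":0},{"delta_pos":[0,2,-6],"yaw":0},{"delta_pos":[0,2,-6],"yaw":0}]' | grep -E "pos|force|width"; done; python3 -c "
from h import *
S=robot.snapshot('scene')
cv2.imwrite('pics/s8c.png',cv2.resize(S['image'][170:270,210:350,::-1],None,fx=5,fy=5,interpolation=2));snap('wrist','w8.png')"
```

```text
tool_pos: [0.464, -0.0927, 0.1729]
wrist_force: [2.1, 0.4, 6.4]
width: 0.0176
tool_pos: [0.458, -0.0928, 0.171]
wrist_force: [1.0, -0.1, 5.9]
width: 0.0178
tool_pos: [0.4517, -0.0929, 0.1689]
wrist_force: [0.8, 0.3, 6.3]
width: 0.0178
tool_pos: [0.4455, -0.093, 0.1668]
wrist_force: [0.9, -0.8, 5.8]
width: 0.018
```

View pics/s8c.png

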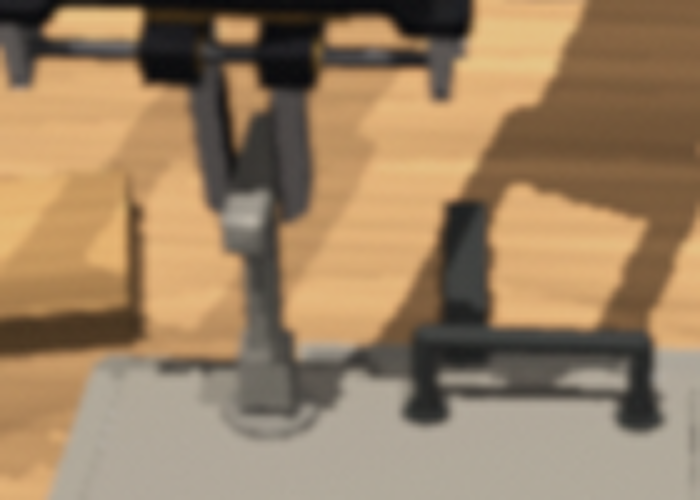

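View pics/w8.png

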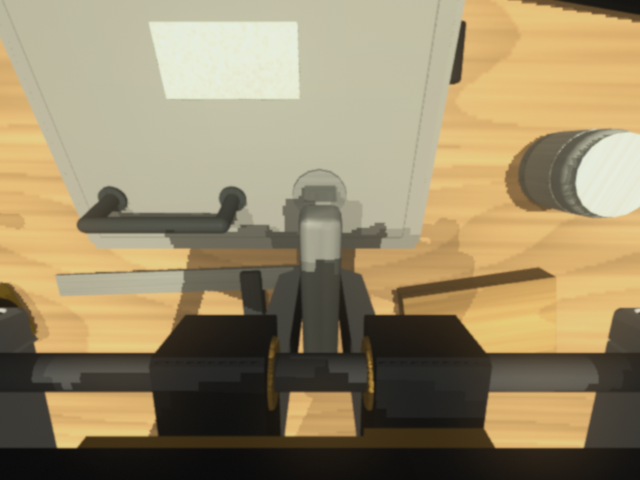

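The key now lies along the latch axis with its foot near the bezel. Next I push in along the normal.

```bash
for i in 1 2 3 4; do python3 -m handwheel '[{"delta_pos":[0,1,0],"yaw":0},{"delta_pos":[0,1.9,0.7],"yaw":0},{"delta_pos":[0,1.9,0.7],"yaw":0}]' | grep -E "pos|force"; done
```

```text
tool_pos: [0.4463, -0.093, 0.1646]
wrist_force: [0.1, -0.4, 5.4]
tool_pos: [0.447, -0.093, 0.1628]
wrist_force: [1.8, -0.0, 5.8]
tool_pos: [0.4475, -0.093, 0.1617]
wrist_force: [-0.8, 0.3, 9.0]
tool_pos: [0.4478, -0.0931, 0.1617]
wrist_force: [-4.7, 1.1, 16.1]
```

It's at the stop, at about 16 N. Now turning anticlockwise seen from above, which is negative yaw about the tool's y.

```bash
for i in 1 2; do python3 -m handwheel '[{"delta_pos":[0,0,0],"yaw":-0.08},{"delta_pos":[0,0,0],"yaw":-0.16},{"delta_pos":[0,0,0],"yaw":-0.2},{"delta_pos":[0,0,0],"yaw":-0.2}]' | grep -E "pos|rot|force|width"; done;  python3 -c "
from h import *
print(robot.get_obs()['wrist_torque'])
S=robot.snapshot('scene')
cv2.imwrite('pics/s9c.png',cv2.resize(S['image'][170:270,210:350,::-1],None,fx=5,fy=5,interpolation=2))"
```

```text
tool_pos: [0.4478, -0.0965, 0.1616]
ee_rot: [-1.572, -0.009, -1.355]
wrist_force: [-4.2, -5.5, 13.6]
width: 0.0177
tool_pos: [0.4486, -0.0972, 0.1615]
ee_rot: [-1.572, -0.01, -1.156]
wrist_force: [-2.3, -6.5, 11.5]
width: 0.0183
[-1.78820308  0.09949776 -0.40676438]
```

View pics/s9c.png

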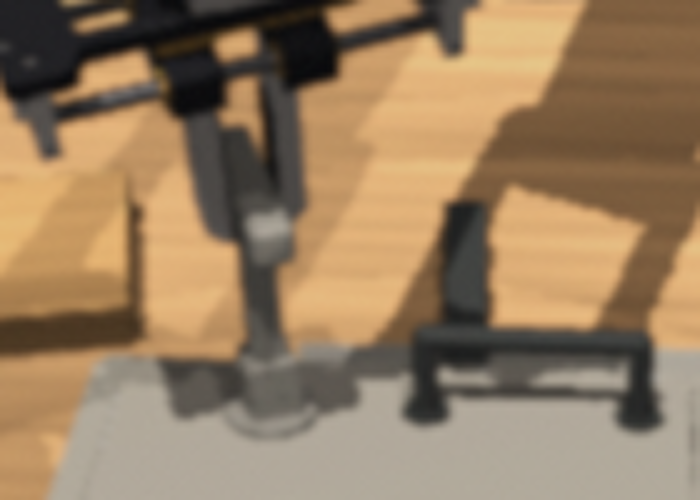

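```bash
for i in 1 2 3; do python3 -m handwheel '[{"delta_pos":[0,0,0],"yaw":-0.08},{"delta_pos":[0,0,0],"yaw":-0.16},{"delta_pos":[0,0,0],"yaw":-0.2},{"delta_pos":[0,0,0],"yaw":-0.2}]' | grep -E "pos|rot|force|width"; done;  python3 -c "
from h import *
print(robot.get_obs()['wrist_torque'])
S=robot.snapshot('scene')
cv2.imwrite('pics/s10c.png',cv2.resize(S['image'][170:270,210:350,::-1],None,fx=5,fy=5,interpolation=2))"
```

```text
tool_pos: [0.4492, -0.0968, 0.1612]
ee_rot: [-1.573, -0.01, -0.956]
wrist_force: [-0.7, -5.6, 10.9]
width: 0.0192
tool_pos: [0.4499, -0.0977, 0.1613]
ee_rot: [-1.575, -0.012, -0.756]
wrist_force: [0.8, -8.0, 9.6]
width: 0.0198
tool_pos: [0.4511, -0.0983, 0.162]
ee_rot: [-1.577, -0.014, -0.556]
wrist_force: [2.9, -8.4, 9.2]
width: 0.0202
[-2.28096999 -1.15353439 -0.41764683]
```

View pics/s10c.png

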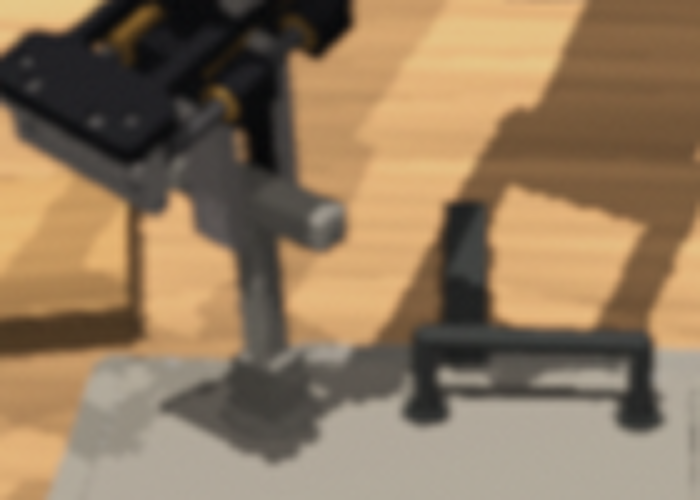

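```bash
python3 -m handwheel '[{"delta_pos":[0,1,0],"yaw":-0.08},{"delta_pos":[0,1.5,0],"yaw":-0.16},{"delta_pos":[0,1.5,0],"yaw":-0.2},{"delta_pos":[0,1.5,0],"yaw":-0.2}]' | grep -E "pos|rot|force|width"; for i in 1 2; do python3 -m handwheel '[{"delta_pos":[0,0,0],"yaw":-0.08},{"delta_pos":[0,0,0],"yaw":-0.16},{"delta_pos":[0,0,0],"yaw":-0.2},{"delta_pos":[0,0,0],"yaw":-0.2}]' | grep -E "pos|rot|force|width"; done;  python3 -c "
from h import *
print(robot.get_obs()['wrist_torque'])
S=robot.snapshot('scene')
cv2.imwrite('pics/s11c.png',cv2.resize(S['image'][170:270,210:350,::-1],None,fx=5,fy=5,interpolation=2))"
```

```text
tool_pos: [0.4524, -0.0985, 0.1625]
ee_rot: [-1.579, -0.017, -0.356]
wrist_force: [2.7, -7.6, 14.5]
width: 0.0209
tool_pos: [0.4529, -0.0972, 0.1625]
ee_rot: [-1.579, -0.016, -0.155]
wrist_force: [2.5, -5.0, 14.1]
width: 0.0214
tool_pos: [0.4529, -0.0959, 0.1623]
ee_rot: [-1.579, -0.014, 0.046]
wrist_force: [3.6, -3.9, 13.6]
width: 0.022
[-0.95391961 -1.68205534 -0.23667475]
```

View pics/s11c.png

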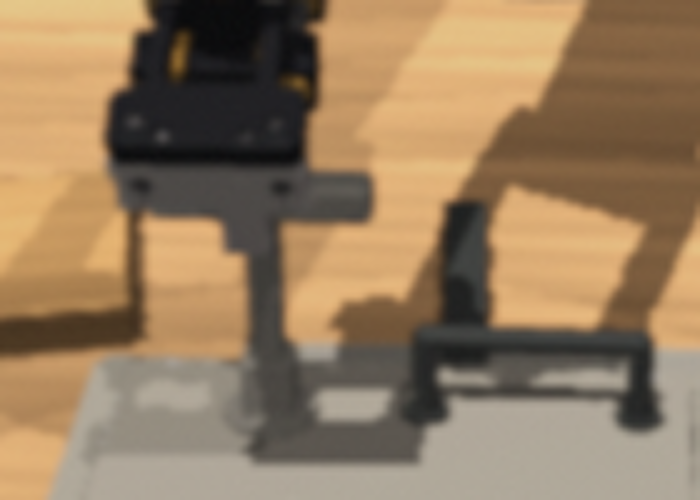

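The tool has turned 1.6 rad. I'll over-turn to take up the socket's play and reach the latch stop, watching the torque.

```bash
for i in 1 2 3; do python3 -m handwheel '[{"delta_pos":[0,0,0],"yaw":-0.05},{"delta_pos":[0,0,0],"yaw":-0.1},{"delta_pos":[0,0,0],"yaw":-0.1}]' | grep -E "pos|rot|force|width";python3 -c "
from h import *
print(robot.get_obs()['wrist_torque'])"; done
```

```text
tool_pos: [0.4528, -0.0953, 0.1621]
ee_rot: [-1.579, -0.012, 0.146]
wrist_force: [4.8, -2.7, 14.9]
width: 0.0226
[-0.56089379 -1.60053363 -0.16321234]
tool_pos: [0.4527, -0.0951, 0.1619]
ee_rot: [-1.58, -0.011, 0.246]
wrist_force: [3.4, -2.4, 14.1]
width: 0.0223
[-0.54068953 -1.62877152 -0.17074172]
tool_pos: [0.4525, -0.0953, 0.1619]
ee_rot: [-1.581, -0.01, 0.346]
wrist_force: [2.7, -2.8, 14.5]
width: 0.0223
[-0.59250117 -1.57322759 -0.33035874]
```

```bash
python3 -c "
from h import *
W=snap('wrist','w12.png')
S=robot.snapshot('scene')
a=cv2.resize(S['image'][170:270,210:350,::-1],None,fx=5,fy=5,interpolation=2)
cv2.imwrite('pics/s12c.png',a)"
```

```text
(no output)
```

View pics/s12c.png

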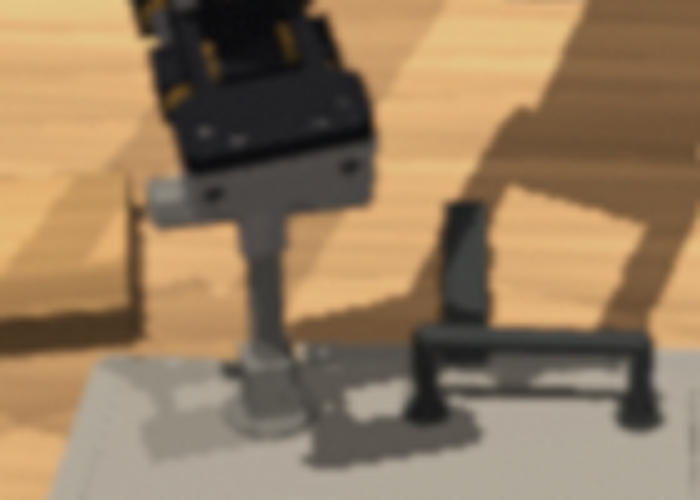

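View pics/w12.png

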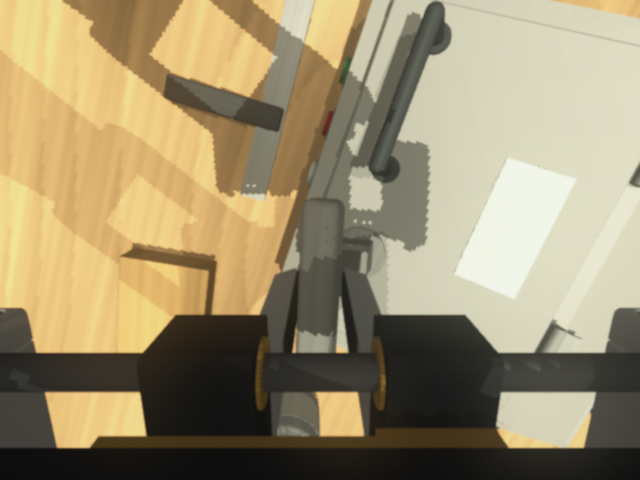

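```bash
python3 -m handwheel '[{"delta_pos":[-1,-3,0.3],"yaw":0},{"delta_pos":[-2,-6,0.7],"yaw":0},{"delta_pos":[-2.5,-8,0.9],"yaw":0},{"delta_pos":[-2.5,-8,0.9],"yaw":0}]';python3 -c "
from h import *
print(robot.get_obs()['wrist_torque'])"; python3 -m handwheel '[{"delta_pos":[0,0,0],"yaw":0.1},{"delta_pos":[0,0,0],"yaw":0.2},{"delta_pos":[0,0,0],"yaw":0.2}]';python3 -c "
from h import *
print(robot.get_obs()['wrist_torque'])
S=robot.snapshot('scene')
a=cv2.resize(S['image'][170:270,210:350,::-1],None,fx=5,fy=5,interpolation=2)
cv2.imwrite('pics/s13c.png',a)"
```

```text
time: 20.6
tool_pos: [0.4498, -0.0943, 0.1674]
ee_rot: [-1.578, -0.009, 0.346]
wrist_force: [6.1, -1.6, 6.4]
width: 0.0221
[-0.38393631 -2.21082217 -0.22998476]
time: 20.9
tool_pos: [0.4495, -0.0919, 0.1672]
ee_rot: [-1.571, -0.01, 0.147]
wrist_force: [7.1, 2.4, 8.3]
width: 0.0219
[ 0.75800893 -2.10680811  0.03797613]
```

View pics/s13c.png

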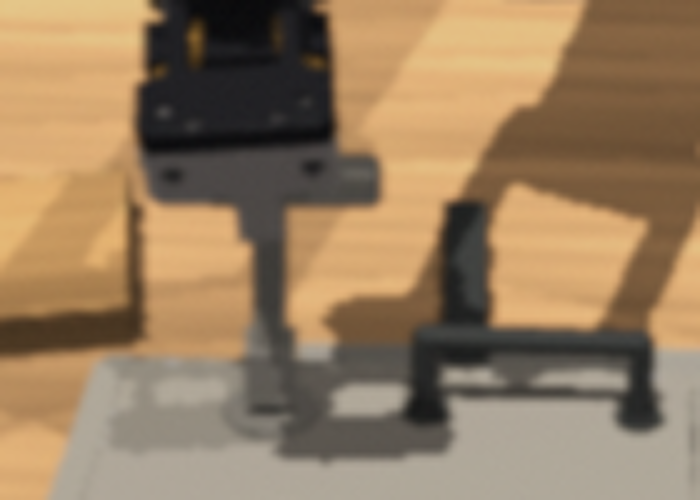

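```bash
python3 -m handwheel '[{"delta_pos":[2,-2,-0.3],"yaw":0},{"delta_pos":[5,-5,-0.7],"yaw":0},{"delta_pos":[8,-8,-1.2],"yaw":0},{"delta_pos":[8,-8,-1.2],"yaw":0}]'|grep -E "pos|force|wid"; python3 -m handwheel '[{"delta_pos":[0,-4,0],"yaw":0},{"delta_pos":[0,-8,0],"yaw":0},{"delta_pos":[0,-12,0],"yaw":0},{"delta_pos":[0,-12,0],"yaw":0}]'
```

```text
tool_pos: [0.455, -0.0925, 0.1719]
wrist_force: [4.5, -0.0, -0.4]
width: 0.0209
time: 21.75
tool_pos: [0.4524, -0.0927, 0.1841]
ee_rot: [-1.57, 0.004, 0.147]
wrist_force: [-0.9, -0.4, -1.6]
width: 0.0191
```

```bash
python3 -m handwheel '[{"delta_pos":[0,-20,0],"yaw":0},{"delta_pos":[0,-45,0],"yaw":0},{"delta_pos":[0,-68,0],"yaw":0},{"delta_pos":[0,-68,0],"yaw":0}]'; python3 -c "
from h import *
S=robot.snapshot('scene')
a=cv2.resize(S['image'][130:270,190:350,::-1],None,fx=4.2,fy=4.2,interpolation=2)
cv2.imwrite('pics/s14c.png',a);snap('wrist','w14.png')"
```

```text
time: 22.15
tool_pos: [0.4543, -0.0932, 0.2554]
ee_rot: [-1.573, -0.003, 0.147]
wrist_force: [0.3, 0.3, -1.6]
width: 0.0188
```

View pics/s14c.png

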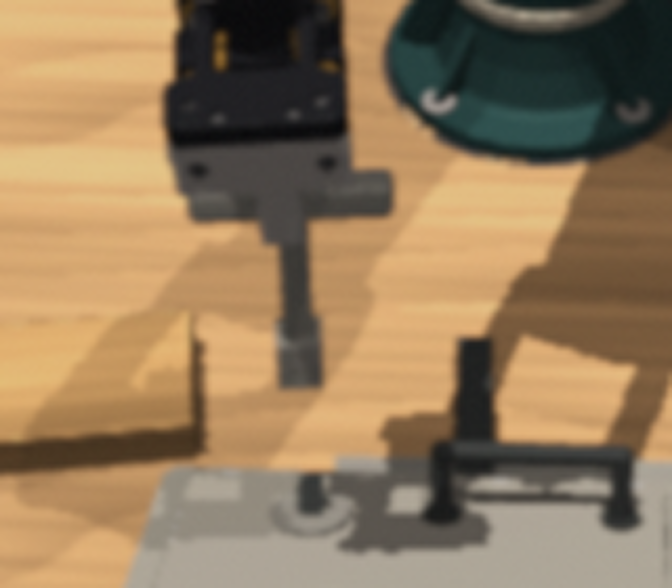

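View pics/w14.png

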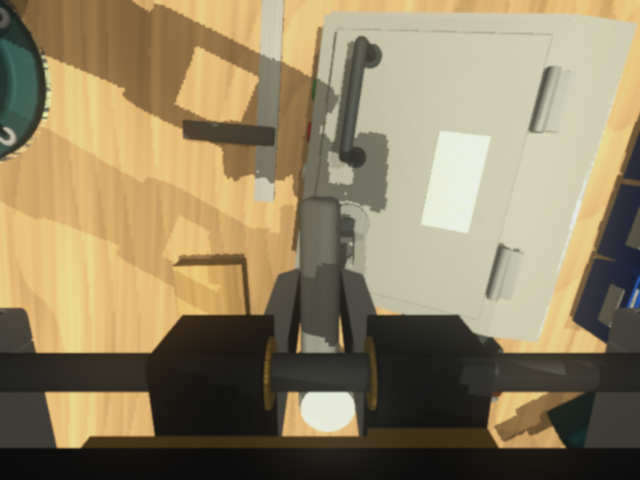

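```bash
python3 -c "
from h import *
S=robot.snapshot('scene');W=robot.snapshot('wrist');T=snap('top','t15.png')
o=robot.get_obs();p=o['tool_pos'];y=o['ee_rot'][2];b=np.array([-np.sin(y),np.cos(y),0])
print('foot',proj(S,p-[0,0,.0517]),'grip',proj(S,p+[0,0,.0513]),proj(T,p+[0,0,.0603]))
for s in(-1,1): print('end',proj(S,p+[0,0,.0513]+b*s*.045),'W top',proj(W,p+[0,0,.0603]+b*s*.045),proj(T,p+[0,0,.0603]+b*s*.045))
a=cv2.resize(S['image'][155:235,220:300,::-1],None,fx=7,fy=7,interpolation=2);cv2.imwrite('pics/s15.png',a)
a=cv2.resize(W['image'][180:300,270:370,::-1],None,fx=4,fy=4,interpolation=2);cv2.imwrite('pics/w15.png',a)
"
```

```text
foot [262.55894722 214.58391885] grip [257.99163477 177.98931595] [370.33709909 229.25880062]
end [233.44568157 179.50099978] W top [319.1458083  385.86497753] [390.75598962 226.57596458]
end [282.36038644 176.48854523] W top [319.10895048 206.26769548] [349.90842917 231.94292157]
```

View pics/s15.png

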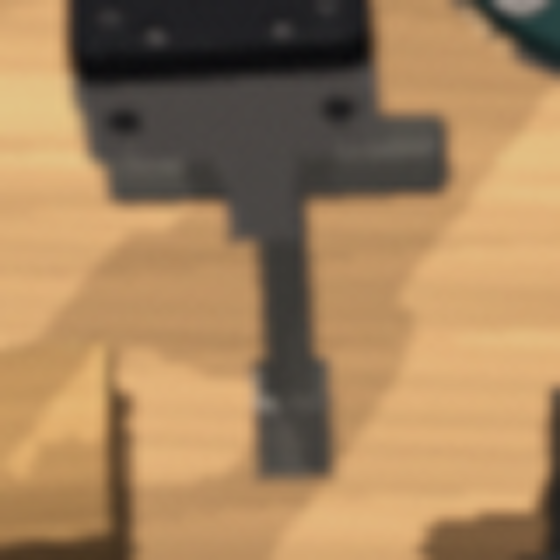

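View pics/t15.png

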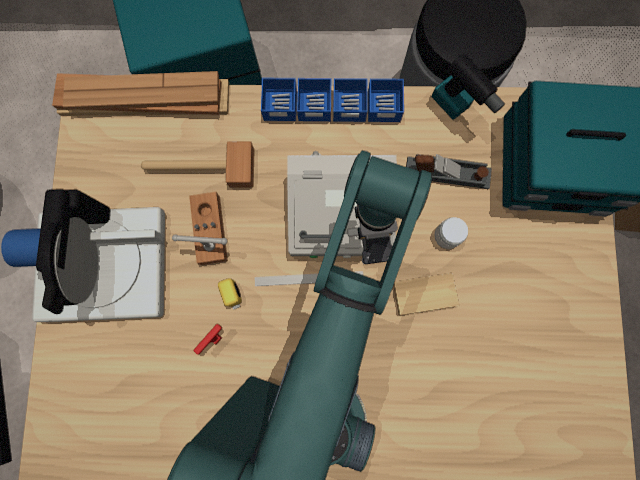

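View pics/s5c.png

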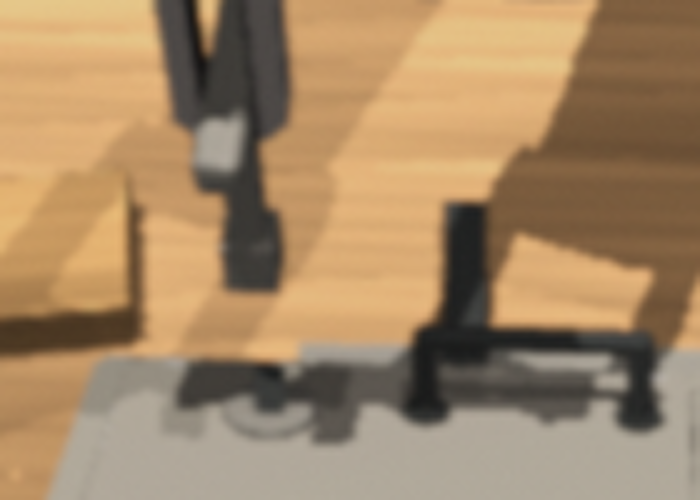

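View pics/w15.png

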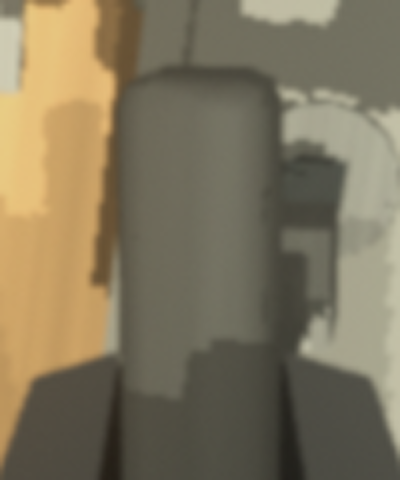

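```bash
python3 -c "
from h import *
go([.550,.3375,.255],.472)
S=robot.snapshot('scene');p=np.array([.5,.0,.2])
for d in ([0,0,0],[.01,0,0],[0,.01,0],[0,0,.01]):print(proj(S,p+d))"
```

```text
delta [159.   -4.6 411.2] yaw -0.325 pred j1 0.46 j6 -0.01 t 22.4
[306.88926368 234.45105866]
[306.55076933 238.48171461]
[312.01765351 234.67859601]
[306.83266378 231.21556139]
```

```bash
python3 -m handwheel '[{"delta_pos":[16,-5,41],"yaw":-0.03},{"delta_pos":[32,-5,82],"yaw":-0.06},{"delta_pos":[48,-5,123],"yaw":-0.1},{"delta_pos":[64,-5,164],"yaw":-0.13},{"delta_pos":[80,-5,206],"yaw":-0.16},{"delta_pos":[95,-5,247],"yaw":-0.2},{"delta_pos":[111,-5,288],"yaw":-0.23},{"delta_pos":[127,-5,329],"yaw":-0.26},{"delta_pos":[143,-5,370],"yaw":-0.29},{"delta_pos":[159,-5,411],"yaw":-0.325},{"delta_pos":[159,-5,411],"yaw":-0.325},{"delta_pos":[159,-5,411],"yaw":-0.325}]' | tail -2; python3 -m handwheel '[{"delta_pos":[0,40,0],"yaw":0},{"delta_pos":[0,80,0],"yaw":0},{"delta_pos":[0,115,0],"yaw":0},{"delta_pos":[0,115,0],"yaw":0},{"delta_pos":[0,115,0],"yaw":0}]'; python3 -c "
from h import *
S=robot.snapshot('scene');T=robot.snapshot('top')
print(proj(S,[.5554,.3402,.05]),proj(T,[.5554,.3402,.05]))
a=cv2.resize(S['image'][240:345,420:510,::-1],None,fx=5.5,fy=5.5,interpolation=2);cv2.imwrite('pics/s16.png',a)
W=snap('wrist','w16.png');cv2.imwrite('pics/t16.png',cv2.resize(T['image'][180:280,150:260,::-1],None,fx=5,fy=5,interpolation=2))
go([.550,.3375,.13],.472)"
```

```text
wrist_force: [-0.2, -0.5, -1.8]
width: 0.018
time: 24.15
tool_pos: [0.551, 0.3357, 0.1429]
ee_rot: [-1.571, 0.001, 0.47]
wrist_force: [0.4, 0.2, -1.5]
width: 0.018
[467.43659203 306.71581071] [204.79127422 209.04698037]
delta [-2.7 16.7  1.4] yaw -0.001 pred j1 0.46 j6 -0.01 t 24.3
```

View pics/s16.png

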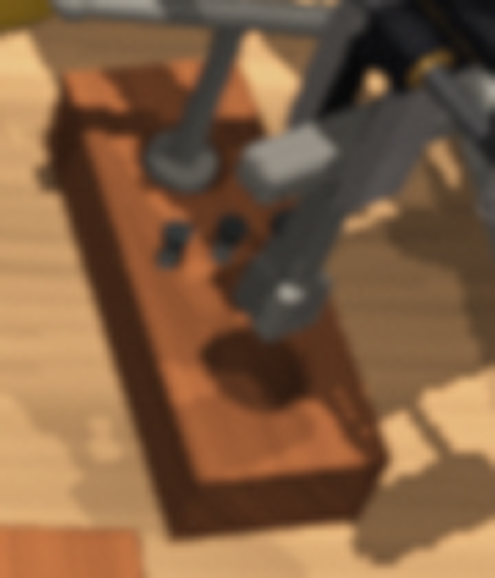

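View pics/t16.png

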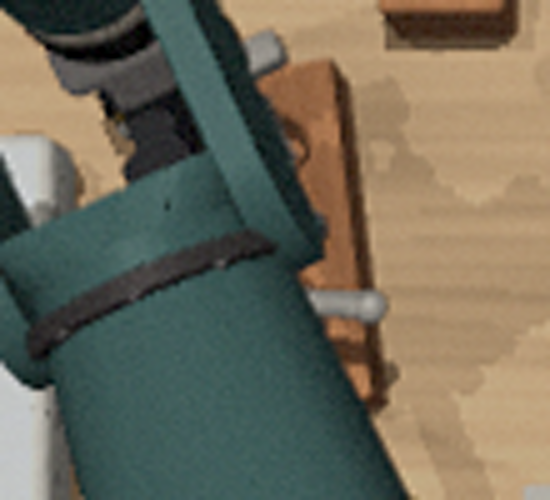

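View pics/w16.png

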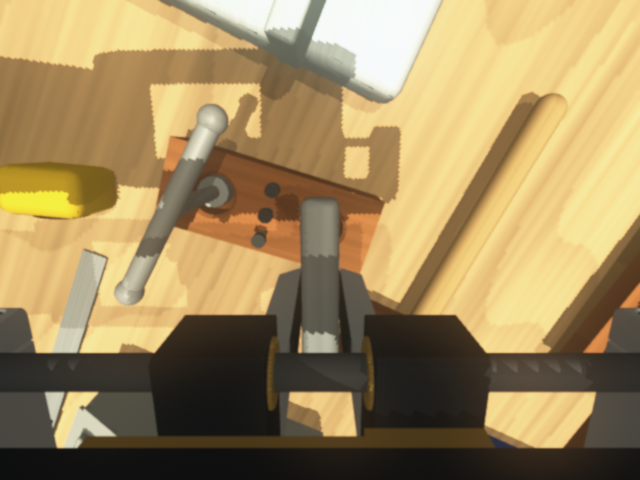

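```bash
python3 -c "
from h import *
S=robot.snapshot('scene');o=robot.get_obs();p=o['tool_pos'];print(p)
x=np.array([np.cos(.47),np.sin(.47),0]);y=np.array([-x[1],x[0],0])
for d in (0,.003,.006):
  f=p-[0,0,.0517]+x*d
  print(d,[proj(S,f+.011*(a*x+b*y)).round(1).tolist() for a,b in((1,1),(1,-1),(-1,-1))], 'end', proj(S,p+[0,0,.0513]+x*.009-y*.045+[0,0,-.009]),proj(S,p+[0,0,.0513]+x*.009-y*.045+[0,0,.009]))
a=cv2.resize(S['image'][255:310,450:500,::-1],None,fx=11,fy=11,interpolation=2);cv2.imwrite('pics/s17.png',a)
print([proj(S,[.5554+.018*c,.3402+.018*s,.05]).round(1).tolist() for c,s in((1,0),(0,1),(-1,0),(0,-1))])"
```

```text
[0.55284145 0.33757336 0.14640824]
0 [[479.0, 296.8], [470.0, 300.5], [463.8, 292.0]] end [466.86156789 279.74086958] [469.28767527 274.28050155]
0.003 [[479.9, 297.9], [470.9, 301.7], [464.6, 293.2]] end [466.86156789 279.74086958] [469.28767527 274.28050155]
0.006 [[480.8, 299.1], [471.8, 302.9], [465.5, 294.3]] end [466.86156789 279.74086958] [469.28767527 274.28050155]
[[468.7, 314.3], [476.0, 307.1], [466.2, 299.3], [458.8, 306.3]]
```

View pics/s17.png

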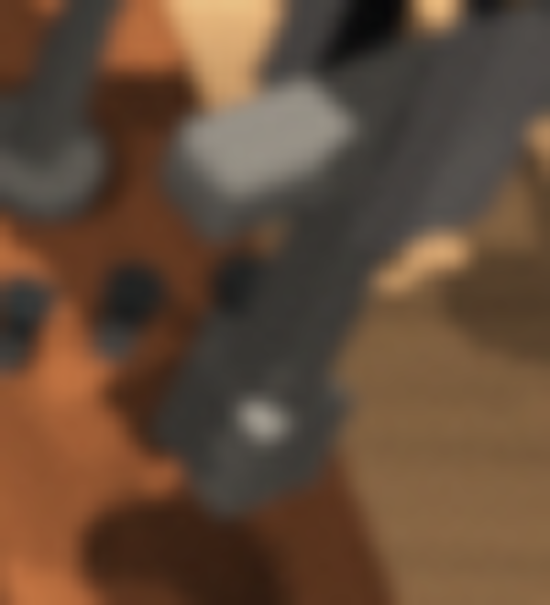

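The foot matches the prediction to about 1 px with a 3 mm offset, so it's over the hole. The hole rim at (457–476, 300–314) also matches its projection. Lowering now.

```bash
python3 -c "
from h import *
print(robot.get_obs()['tool_pos'])"; python3 -m handwheel '[{"delta_pos":[0,15,0],"yaw":0},{"delta_pos":[0,30,0],"yaw":0},{"delta_pos":[0,30,0],"yaw":0},{"delta_pos":[0,30,0],"yaw":0}]'|grep -E "pos|force"; for i in 1 2; do python3 -m handwheel '[{"delta_pos":[0,5,0],"yaw":0},{"delta_pos":[0,10,0],"yaw":0},{"delta_pos":[0,10,0],"yaw":0}]' |grep -E "pos|force"; done
```

```text
[0.55284145 0.33757336 0.14640824]
tool_pos: [0.5503, 0.3367, 0.1107]
wrist_force: [0.2, 0.6, -2.1]
tool_pos: [0.5508, 0.3369, 0.1017]
wrist_force: [0.6, -0.7, -2.5]
tool_pos: [0.5508, 0.3371, 0.0914]
wrist_force: [0.3, 0.5, -3.0]
```

```bash
python3 -m handwheel '[{"delta_pos":[1.5,6,0.5],"yaw":0},{"delta_pos":[2,12,0.5],"yaw":0},{"delta_pos":[2,18,0.5],"yaw":0},{"delta_pos":[2,18,0.5],"yaw":0}]'|grep -E "pos|force"; for i in 1 2 3; do python3 -m handwheel '[{"delta_pos":[0,1,0],"yaw":0},{"delta_pos":[0,2,0],"yaw":0}]' |grep -E "pos|force"; done
```

```text
tool_pos: [0.5517, 0.3379, 0.0727]
wrist_force: [-0.3, -0.3, -2.7]
tool_pos: [0.5528, 0.3385, 0.0728]
wrist_force: [-0.6, 0.1, -1.8]
tool_pos: [0.5528, 0.3385, 0.0707]
wrist_force: [-0.0, 0.3, -2.3]
tool_pos: [0.5527, 0.3385, 0.0685]
wrist_force: [0.2, 0.6, -2.8]
```

```bash
for i in 1 2 3; do python3 -m handwheel '[{"delta_pos":[0,1,0],"yaw":0},{"delta_pos":[0,1.5,0],"yaw":0}]' |grep -E "pos|force"; done
```

```text
tool_pos: [0.553, 0.3386, 0.0679]
wrist_force: [-1.0, -1.0, 1.8]
tool_pos: [0.5538, 0.3388, 0.0676]
wrist_force: [-0.2, -0.1, 6.2]
tool_pos: [0.5544, 0.339, 0.0675]
wrist_force: [-0.3, -0.4, 10.2]
```

The foot is on the floor of the hole at z 0.0675; it was 0.0667 when I picked the key up. Easing off, opening, rising and checking.

```bash
python3 -m handwheel '[{"delta_pos":[0,-2,0],"yaw":0},{"delta_pos":[0,-2,0],"yaw":0},{"delta_pos":[0,-2,0],"yaw":0},{"delta_pos":[0,-2,0],"yaw":0},{"delta_pos":[0,-2,0],"yaw":0},{"delta_pos":[0,-2,0],"yaw":0},{"delta_pos":[0,-2,0],"yaw":0},{"delta_pos":[0,-2,0],"yaw":0}]' 80; python3 -m handwheel '[{"delta_pos":[0,-30,0],"yaw":0},{"delta_pos":[0,-80,0],"yaw":0},{"delta_pos":[0,-130,0],"yaw":0},{"delta_pos":[0,-155,0],"yaw":0},{"delta_pos":[0,-155,0],"yaw":0}]';python3 -c "
from h import *
S=robot.snapshot('scene');W=snap('wrist','w18.png')
a=cv2.resize(S['image'][225:345,420:505,::-1],None,fx=4.15,fy=4.15,interpolation=2);cv2.imwrite('pics/s18.png',a)"
```

```text
time: 27.75
tool_pos: [0.5527, 0.3384, 0.066]
ee_rot: [-1.571, 0.0, 0.472]
wrist_force: [-0.2, 0.4, 1.0]
width: 0.0647
time: 28.25
tool_pos: [0.5549, 0.3396, 0.2278]
ee_rot: [-1.571, -0.012, 0.472]
wrist_force: [0.1, 0.6, 0.7]
width: 0.0649
```

View pics/s18.png

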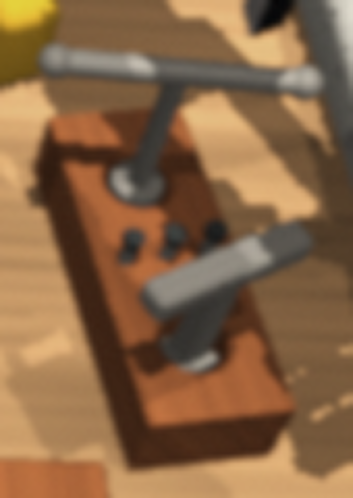

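View pics/w18.png

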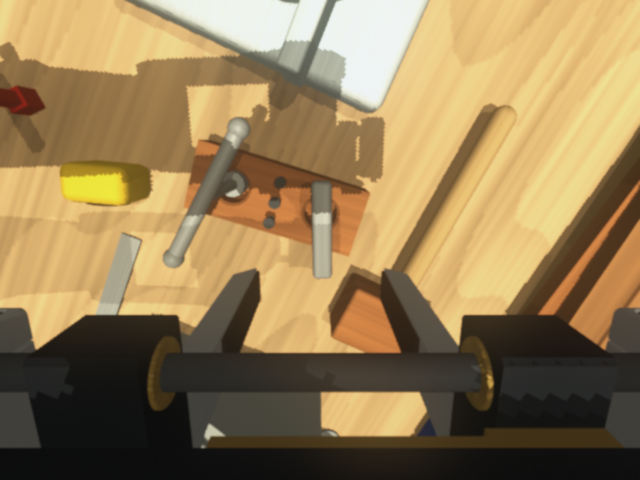

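The key stands back in its hole, at bar crop (150–310, 225–310), the same as at the start. The wrench hasn't moved. Next, the handle.

```bash
python3 -c "
from h import *
go([.4653,.017,.2],.0175)"
```

```text
delta [-224.    20.8 -246.6] yaw 0.455 pred j1 -0.09 j6 -0.1 t 28.35
```

```bash
python3 -m handwheel '[{"delta_pos":[-30,0,-33],"yaw":0.06},{"delta_pos":[-60,0,-66],"yaw":0.12},{"delta_pos":[-90,0,-99],"yaw":0.18},{"delta_pos":[-120,0,-132],"yaw":0.24},{"delta_pos":[-150,5,-165],"yaw":0.3},{"delta_pos":[-180,10,-198],"yaw":0.37},{"delta_pos":[-210,15,-231],"yaw":0.43},{"delta_pos":[-224,21,-247],"yaw":0.455},{"delta_pos":[-224,21,-247],"yaw":0.455},{"delta_pos":[-224,21,-247],"yaw":0.455},{"delta_pos":[-224,21,-247],"yaw":0.455},{"delta_pos":[-224,21,-247],"yaw":0.455}]' 150;python3 -c "
from h import *
W=snap('wrist','w19.png');S=snap('scene','s19.png')
go([.4653,.017,.1],.0175)"
```

```text
time: 29.55
tool_pos: [0.4656, 0.0177, 0.1997]
ee_rot: [-1.571, 0.001, 0.019]
wrist_force: [-0.1, 0.8, -0.7]
width: 0.0387
delta [ -0.4 100.   -0.6] yaw 0.001 pred j1 -0.09 j6 -0.1 t 29.65
```

View pics/w19.png

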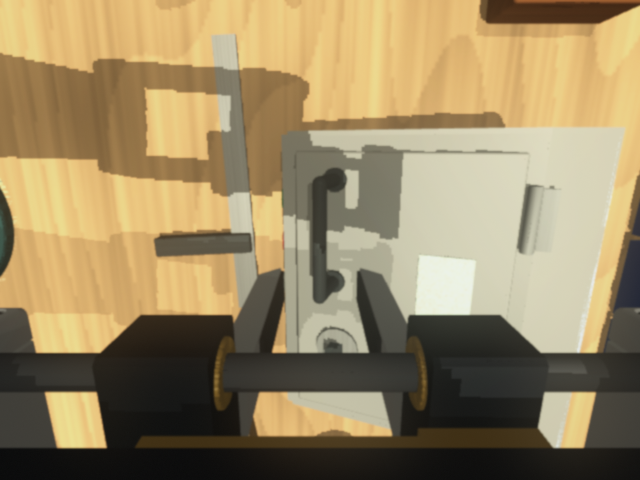

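View pics/s19.png

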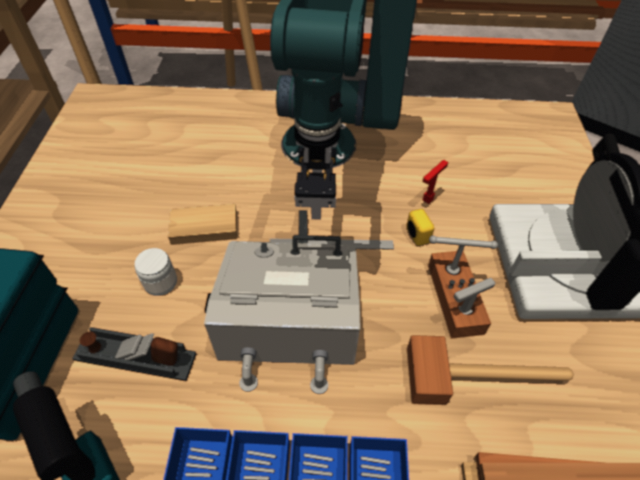

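```bash
python3 -c "
from h import *
W=robot.snapshot('wrist')
print(ray(W,(320,180),.1443),ray(W,(321,299),.1443))
cv2.imwrite('pics/w19c.png',cv2.resize(W['image'][310:360,300:380,::-1],None,fx=8,fy=8,interpolation=2))"
```

```text
[0.46502419 0.06397577 0.1443    ] [ 0.46769185 -0.03192452  0.1443    ]
```

View pics/w19c.png

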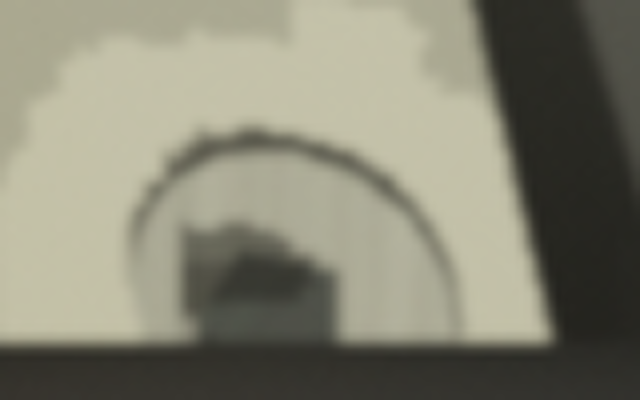

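The bar's middle is at (0.466, 0.016), centred between the jaws, and the stub's square is aligned with the panel. Descending to grip the bar.

```bash
python3 -m handwheel '[{"delta_pos":[0.5,40,0],"yaw":0},{"delta_pos":[0.5,80,0],"yaw":0},{"delta_pos":[0.5,103,0],"yaw":0},{"delta_pos":[0.5,103,0],"yaw":0},{"delta_pos":[0.5,103,0],"yaw":0}]' |grep -E "pos|force|width"; python3 -m handwheel '[{"delta_pos":[0,0,0],"yaw":0},{"delta_pos":[0,0,0],"yaw":0},{"delta_pos":[0,0,0],"yaw":0},{"delta_pos":[0,0,0],"yaw":0},{"delta_pos":[0,0,0],"yaw":0},{"delta_pos":[0,0,0],"yaw":0}]' 255; python3 -c "
import numpy as np
h=np.array([.620,.1555])
for f in np.arange(0,2.15,.1):
    a=.35-f;u=np.array([np.cos(a),np.sin(a)]);n=np.array([-np.sin(a),np.cos(a)])
    b=-148*u+42*n
    if f==0:b0=b
    print(round(f,1),(b-b0).round(0))"
```

```text
tool_pos: [0.4663, 0.0169, 0.0977]
wrist_force: [-0.4, -0.4, 1.2]
width: 0.0385
time: 30.8
tool_pos: [0.465, 0.0165, 0.098]
ee_rot: [-1.571, 0.002, 0.017]
wrist_force: [-4.9, 0.0, 5.1]
width: 0.0099
0.0 [0. 0.]
0.1 [-0. 15.]
0.2 [ 1. 31.]
0.3 [ 4. 46.]
0.4 [ 8. 61.]
0.5 [13. 75.]
0.6 [20. 89.]
0.7 [ 29. 101.]
0.8 [ 38. 113.]
0.9 [ 49. 124.]
1.0 [ 61. 134.]
1.1 [ 74. 143.]
1.2 [ 87. 150.]
1.3 [102. 156.]
1.4 [116. 161.]
1.5 [131. 164.]
1.6 [147. 165.]
1.7 [162. 165.]
1.8 [177. 163.]
1.9 [192. 160.]
2.0 [207. 156.]
2.1 [221. 149.]
```

```bash
python3 -m handwheel '[{"delta_pos":[0,-5,0],"yaw":0},{"delta_pos":[0,-10,0],"yaw":0},{"delta_pos":[0,-15,0],"yaw":0},{"delta_pos":[0,-15,0],"yaw":0}]';python3 -m handwheel '[{"delta_pos":[0,-8,0],"yaw":0},{"delta_pos":[1,-15,0],"yaw":0},{"delta_pos":[2,-22,0],"yaw":0},{"delta_pos":[4,-30,0],"yaw":0},{"delta_pos":[4,-30,0],"yaw":0}]';python3 -c "
from h import *
S=snap('scene','s20.png')"
```

```text
time: 31.2
tool_pos: [0.4644, 0.0165, 0.1113]
ee_rot: [-1.571, 0.004, 0.017]
wrist_force: [-3.9, -0.8, -6.8]
width: 0.0102
time: 31.7
tool_pos: [0.468, 0.0166, 0.1436]
ee_rot: [-1.571, 0.004, 0.017]
wrist_force: [-8.7, -0.7, -2.6]
width: 0.0102
```

View pics/s20.png

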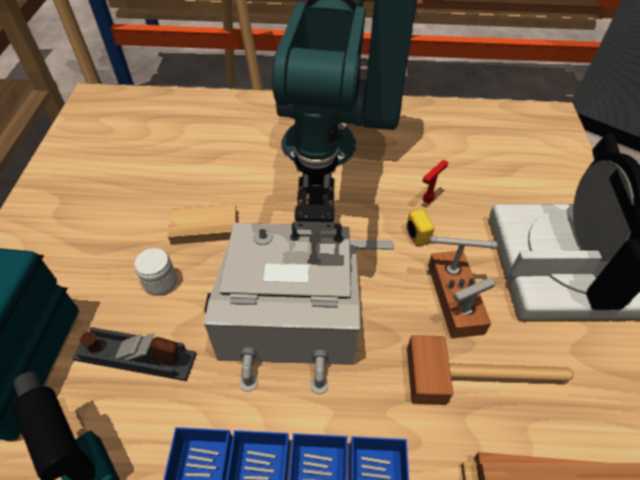

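The panel lifts, so the latch is released. I'll follow the arc about the hinge.

```bash
python3 -m handwheel '[{"delta_pos":[0,-7,0],"yaw":0},{"delta_pos":[2,-15,0],"yaw":0},{"delta_pos":[4,-22,0],"yaw":0},{"delta_pos":[7,-29,0],"yaw":0},{"delta_pos":[10,-36,0],"yaw":0},{"delta_pos":[14,-43,0],"yaw":0},{"delta_pos":[18,-49,0],"yaw":0},{"delta_pos":[23,-55,0],"yaw":0},{"delta_pos":[27,-61,0],"yaw":0},{"delta_pos":[32,-67,0],"yaw":0},{"delta_pos":[32,-67,0],"yaw":0}]'
```

```text
time: 32.85
tool_pos: [0.5004, 0.0171, 0.212]
ee_rot: [-1.571, 0.003, 0.017]
wrist_force: [-13.0, -1.8, 0.6]
width: 0.0099
```

```bash
python3 -m handwheel '[{"delta_pos":[4,-8,0],"yaw":0},{"delta_pos":[9,-13,0],"yaw":0},{"delta_pos":[15,-18,0],"yaw":0},{"delta_pos":[21,-23,0],"yaw":0},{"delta_pos":[28,-28,0],"yaw":0},{"delta_pos":[34,-32,0],"yaw":0},{"delta_pos":[41,-36,0],"yaw":0},{"delta_pos":[48,-40,0],"yaw":0},{"delta_pos":[55,-43,0],"yaw":0},{"delta_pos":[62,-46,0],"yaw":0},{"delta_pos":[62,-46,0],"yaw":0}]';python3 -c "
from h import *
S=snap('scene','s21.png')"
```

```text
time: 33.95
tool_pos: [0.5645, 0.0182, 0.2601]
ee_rot: [-1.571, -0.005, 0.017]
wrist_force: [-8.0, -1.2, 3.5]
width: 0.01
```

View pics/s21.png

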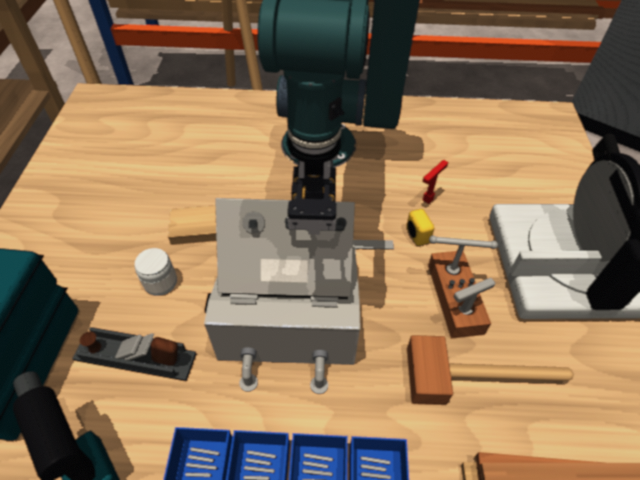

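```bash
python3 -m handwheel '[{"delta_pos":[7,-4,0],"yaw":0},{"delta_pos":[14,-6,0],"yaw":0},{"delta_pos":[22,-8,0],"yaw":0},{"delta_pos":[29,-9,0],"yaw":0},{"delta_pos":[37,-10,0],"yaw":0},{"delta_pos":[45,-10,0],"yaw":0},{"delta_pos":[52,-10,0],"yaw":0},{"delta_pos":[60,-10,0],"yaw":0},{"delta_pos":[68,-9,0],"yaw":0},{"delta_pos":[75,-8,0],"yaw":0},{"delta_pos":[75,-8,0],"yaw":0}]'; python3 -m handwheel '[{"delta_pos":[7,1,0],"yaw":0},{"delta_pos":[15,3,0],"yaw":0},{"delta_pos":[22,5,0],"yaw":0},{"delta_pos":[29,7,0],"yaw":0},{"delta_pos":[29,7,0],"yaw":0},{"delta_pos":[29,7,0],"yaw":0}]'
```

```text
time: 35.1
tool_pos: [0.6421, 0.0195, 0.2696]
ee_rot: [-1.571, -0.013, 0.017]
wrist_force: [-2.5, -1.2, 5.2]
width: 0.0099
time: 35.7
tool_pos: [0.6716, 0.02, 0.261]
ee_rot: [-1.571, -0.013, 0.017]
wrist_force: [1.2, -1.0, 5.6]
width: 0.0096
```

```bash
for i in 1 2 3; do python3 -m handwheel '[{"delta_pos":[2,0.7,0],"yaw":0},{"delta_pos":[4,1.5,0],"yaw":0},{"delta_pos":[4,1.5,0],"yaw":0}]'|grep -E "pos|force"; done; python3 -c "
from h import *
S=snap('scene','s22.png');W=snap('wrist','w22.png')"
```

```text
tool_pos: [0.6746, 0.0201, 0.2598]
wrist_force: [-1.8, -1.5, 6.9]
tool_pos: [0.6785, 0.0201, 0.2582]
wrist_force: [-1.1, -1.4, 7.7]
tool_pos: [0.6794, 0.0202, 0.2577]
wrist_force: [-10.0, -2.3, 10.7]
```

View pics/s22.png

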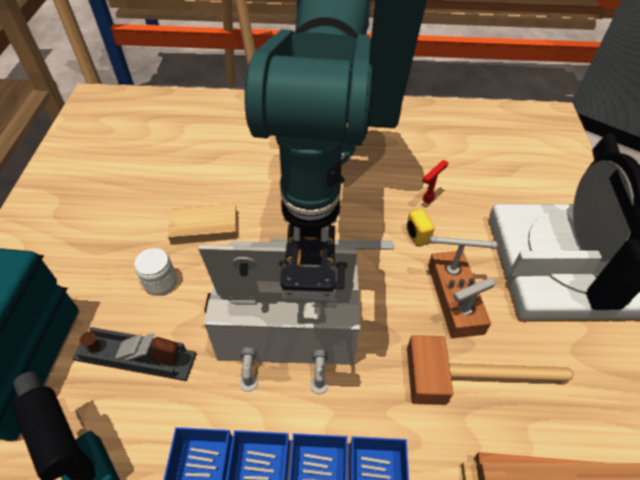

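View pics/w22.png

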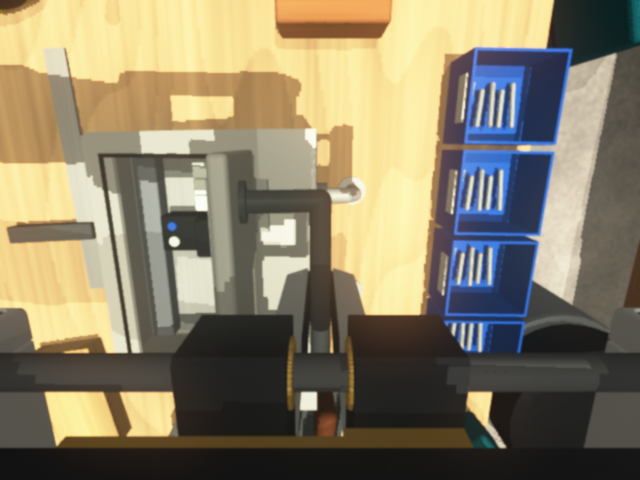

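The panel is at its stop: −10 N and an x travel of 214 mm, which matches 2.05 rad. Releasing with a narrow opening and rising straight up.

```bash
python3 -m handwheel '[{"delta_pos":[-1,0,0],"yaw":0},{"delta_pos":[-1,0,0],"yaw":0},{"delta_pos":[-1,0,0],"yaw":0},{"delta_pos":[-1,0,0],"yaw":0},{"delta_pos":[-1,0,0],"yaw":0}]' 190; python3 -m handwheel '[{"delta_pos":[0,-5,0],"yaw":0},{"delta_pos":[0,-15,0],"yaw":0},{"delta_pos":[0,-30,0],"yaw":0},{"delta_pos":[0,-50,0],"yaw":0},{"delta_pos":[0,-80,0],"yaw":0},{"delta_pos":[0,-110,0],"yaw":0},{"delta_pos":[0,-110,0],"yaw":0},{"delta_pos":[0,-110,0],"yaw":0}]'
```

```text
time: 37.2
tool_pos: [0.6793, 0.0204, 0.251]
ee_rot: [-1.571, 0.0, 0.017]
wrist_force: [0.1, -0.1, 0.0]
width: 0.0241
time: 38.0
tool_pos: [0.6794, 0.0202, 0.3628]
ee_rot: [-1.571, -0.003, 0.017]
wrist_force: [0.3, -0.1, -0.3]
width: 0.024
```

```bash
python3 -m handwheel '[{"delta_pos":[0,-30,0],"yaw":0},{"delta_pos":[-40,-40,0],"yaw":0},{"delta_pos":[-80,-40,0],"yaw":0},{"delta_pos":[-120,-40,0],"yaw":0},{"delta_pos":[-160,-40,0],"yaw":0},{"delta_pos":[-200,-40,0],"yaw":0},{"delta_pos":[-240,-40,0],"yaw":0},{"delta_pos":[-270,-40,0],"yaw":0},{"delta_pos":[-270,-40,0],"yaw":0},{"delta_pos":[-270,-40,0],"yaw":0}]'; python3 -c "
from h import *
S=snap('scene','s23.png');W=snap('wrist','w23.png');T=snap('top','t23.png')
p=np.array([.620,-.0355,.1555])
for f in (1.8,1.95,2.05):
  R=Ro.from_euler('zy',[.0175,-.35+f]).as_matrix()
  print(f,[proj(S,p+R@np.array(q)/1000).round(1).tolist() for q in((-185,123,4),(-185,-123,4),(-148,100,42),(-148,10,42))],[proj(T,p+R@np.array(q)/1000).round(1).tolist() for q in((-185,123,4),(-148,100,42))])"
```

```text
time: 39.0
tool_pos: [0.4086, 0.0157, 0.4005]
ee_rot: [-1.571, 0.001, 0.017]
wrist_force: [0.2, 0.2, 1.5]
width: 0.024
1.8 [[354.7, 230.8], [201.0, 226.0], [339.2, 263.8], [282.6, 261.9]] [[290.3, 158.7], [301.8, 145.7]]
1.95 [[354.7, 244.6], [197.4, 239.2], [338.7, 277.6], [281.4, 275.5]] [[290.7, 146.3], [302.1, 137.1]]
2.05 [[354.6, 255.0], [195.3, 249.1], [338.3, 287.3], [280.7, 285.1]] [[291.0, 138.6], [302.4, 131.9]]
```

View pics/s23.png

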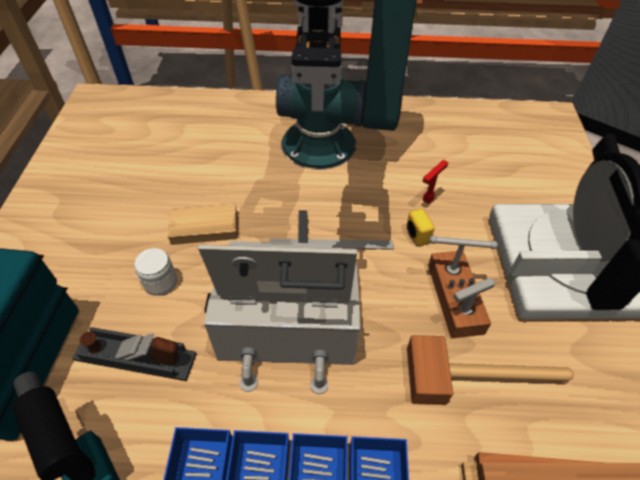

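View pics/t23.png

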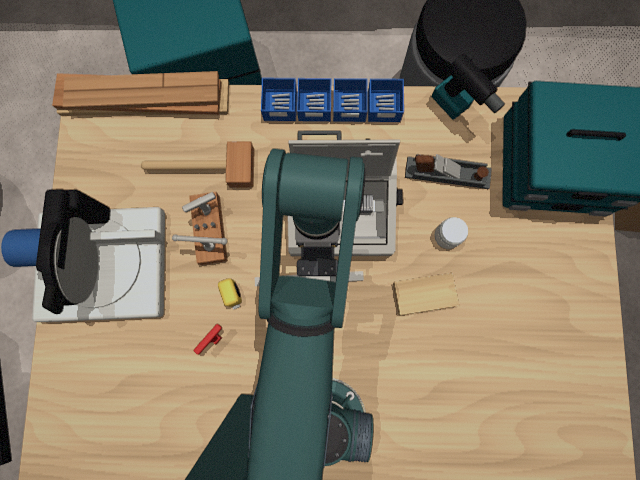

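```bash
python3 -c "
import cv2,numpy as np
a=cv2.imread('pics/s23.png');b=cv2.imread('pics/scene0.png')
f=lambda i:cv2.resize(i[225:345,420:505],None,fx=4.15,fy=4.15,interpolation=2)
cv2.imwrite('pics/cmp.png',np.hstack([f(b),f(a)]))"
```

```text
(no output)
```

View pics/cmp.png

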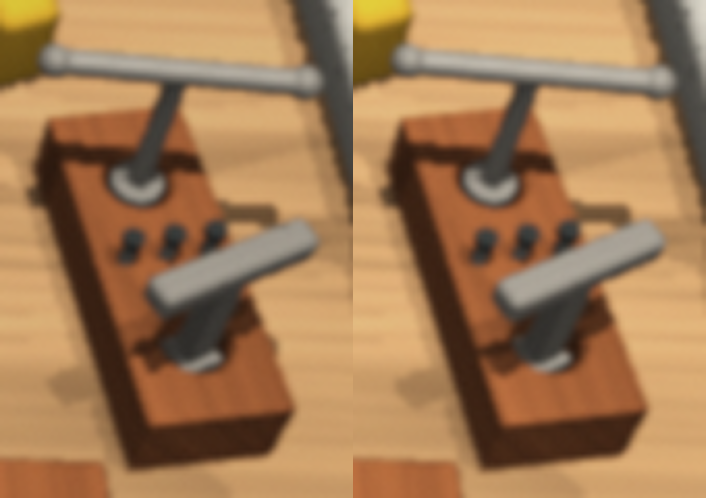

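The before (left) and after (right) views match: the key stands upright in its own hole, within about 1 px, and the wrench hasn't moved. The panel is at about 2.0 rad or more, and the arm is clear of everything. I'm handing the job in.

```bash
python3 -c "
from bench import robot
print(robot.get_obs()['time'],robot.close_job())"
```

```text
the job is handed in; nothing more can be done
39.15 None
```

I took the grey square-socket T-key from the block, pushed in the latch and turned it anticlockwise to its stop. I then put the key back in its hole, opened the panel by its handle, and handed the job in at 39.2 s of the 72 s.

**Last checks before handing in**
- **Panel:** the free edge and handle bar in the pictures put it at about 2.02–2.03 rad, against the 2.05 stop. I felt the stop at about 10 N.
- **Key:** it stands upright in its own hole, within about 1–2 px of the first picture. Its foot met the floor of the hole at 67.5 mm on the arm's scale, against 66.7 mm when I gripped it to lift it out.
- **Bystanders:** the wrench is where it was, and I saw no movement of the other tools in the last pictures.
- **Arm:** clear of everything, with the gripper empty.

**What failed or disagreed**
- **First grasp missed:** the reported TCP lies about 33 mm beyond the real fingertips. I confirmed this by touching the key's bar with the fingers closed, and corrected for it.
- **Key tilt:** the moves could not tilt the tool, so the key had to pivot in the jaws to line up with the sloping latch.
- **Latch angle:** I could not read it directly. The tool turned about 1.9 rad, the stub looked square to the panel afterwards, and the panel opened freely. From these I take it that the latch reached its stop and stayed released.

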